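# Line up washed coupling nuts in the drying trough

### The arm

A 6-joint arm with a two-finger parallel gripper is mounted at the origin on the work surface. World frame = base frame: x ahead of the robot, y to its left, z up, the work surface at z = 0. Lengths are in mm, angles in rad, forces in N, time in s.
With the tool pointing down it reaches from about 350 to 775 mm from the base axis. Payload 7.3 kg.
Tool frame: the origin (TCP) lies on the mounting face of the last link; the fingertips stand 178 mm ahead of it and the grasp point (between the pads) lies 159 mm ahead of it; z points along the fingers, y is the line along which they close (so a half turn about z gives the same grasp; the last joint's range is limited). The gripper opens to 92 mm and grips with 3 to 60 N. Pads are 19 mm wide; open, the fingers measure 130 mm over their backs; the gripper's body (75 mm by 190 mm) begins 47 mm behind the grasp point.
Start: joints at [-1.429, 0.342, 1.524, -0, 1.275, -0.146], TCP at [149.038, -503.404, 404.741] pointing down, gripper open.
Joint ranges: [-2.53, 2.53], [-0.77, 2.02], [0.04, 2.7], [-1, 4.14], [0.28, 2.66], [-3.11, 3.11]. Speed limits (rad/s): [2.57, 2.57, 3.14, 3.14, 3.14, 3.14].

### API

Orientations are given as [roll, pitch, yaw] about the fixed x, y, z axes, in that order (R = Rz(yaw) Ry(pitch) Rx(roll)).
In Python, from plant import bot gives the robot as it stands.
- The arm moves only by the shell command python3 shift.py FILE, which reads ROWS from the file FILE. ROWS is a JSON list of rows, 1 to 5 of them, each of 5 numbers: the finger opening in mm, then dx, dy, dz in mm, then a turn about the tool's z in rad; each row is the pose to reach, as a shift and turn from the pose commanded when the command began, along the tool's axes at that moment; what a row does not reach only later rows make up. A row lasts 1/8 s, in which the tool goes at most 62.5 mm and 0.188 rad, less where a joint would pass 70% of its speed; a pose out of reach is approached as far as the arm can. The fingers move at their own pace and stop on an object; the grip force is fixed at half the most. Time passes only in rows, so rows that do not move let the fingers close. It prints the time, the measured TCP pose, the force, the opening and the grip force at its end. Input that does not fit is refused with a message, and nothing moves.
- bot.get_obs(): the state, without advancing time (a new reading comes with each control period).
- bot.capture(name): name is "side" or "top"; returns a dict with "color" (400x640x3 uint8, red, green, blue), "K" (3x3 intrinsics, pixels), "R" (3x3) and "t" (3): a world point X has camera coordinates R X + t. Camera axes: x right, y down, z forward; pixel columns grow to the right and rows downward; lengths in mm; the calibration is good to about 2 mm. A picture is of the moment at which its call begins. There is no depth.
- bot.close_job(): hands the job in; it is judged then, once.
The state is a dict: "time": time; "joint_positions": joint angles; "dq": joint speeds; "tau": joint torques, N m; "tool_pos": TCP position; "tcp_rot": TCP orientation; "contact_force": force on the tool from outside, world axes, zero at the start; "moment": the same for the moment, N m; "grip_width": finger opening in mm; "finger_force": force on a finger pad.
Only numpy, scipy, OpenCV 4.12 (cv2) and the standard library are available. Lean on these libraries where they do the work, as an engineer would, in place of code of your own. Each camera call takes 0.05 s, during which the arm holds its last target. There are 200 camera calls.

### The job

Dry the freshly washed coupling nuts: first push the drip tray along the bench, without lifting it, until its middle is under the foot of the sloping V-trough. Then take every long hexagon nut standing on the bench and tip it into the trough so that they all lie in the fold, slid down in one line, end to end against the stop plate. When they are all in, throw the switch on the blower fully over to on; do not bump the jar, the can, the screwdriver or the wrench.

Things in the scene. Friction and masses are not known exactly. Their poses are not given: they have to be found in the camera images.
- trough: Steel stand of the V-trough, fixed on the bench; its place and yaw differ from start to start. Origin: on the bench straight below the trough's low end; y points horizontally uphill, x across, z up. Its base plate (90 wide, 6 thick) and two posts (40 wide) begin 130 mm uphill of the origin; nearer the origin, the space up to 50 mm above the bench is open, so the tray passes under.
- drip_spot (a point): Point on the bench top straight below the inner face of the stop plate at the trough's low end (its foot): where the drip tray's middle belongs. Axes as the stand's.
- channel: The V-trough: two aluminium strips 38 wide, 4 thick, 440 long, meeting at a right angle, fold down; rims 27 above the fold, 54 apart inside. Origin: bottom of the fold at the inner face of the stop plate at the low end, 60 above the bench; y uphill along the fold (slope 0.31 rad), z square to it upwards, x across. Upper end open. Slick (friction 0.1): a nut let go in it slides down by itself.
- stop_top (a point): Middle of the top edge of the stop plate (66 wide, 5 thick) that closes the low end, at z = 40 in the channel's frame. A nut lying in the fold has its middle at about z = 25 in the channel's frame; the lowest, touching the plate, at y = 32, the next at 96, and so on.
- tray: Loose square drip tray of dark steel, 130 x 130, 22 high, wall 4, 0.4 to 0.65 kg, flat on the bench. Origin: the centre of its underside; x and y along its sides.
- blower: Grey drying blower, a box 120 x 120, top 85 above the bench, fixed to the bench beyond the upper end of the trough, its place and yaw differing. Origin: centre of its underside; z up. The toggle switch stands on the middle of its top: a block 70 x 50, 25 high, with a lever that swings in the blower's x-z plane.
- switch (a joint): Angle of the blower's toggle lever, rad: 0 is off (leaning 0.5 from upright to the blower's -x side, towards the robot), 1.0 fully on (leaning 0.5 to the +x side). It stays where it is left, moves with about 1 N at its tip, starts at 0 to 0.15. Pivot 107 above the bench over the blower's origin.
- switch_tip (a point): Centre of the black ball (diameter 26) at the end of the lever, 80 from its pivot; rod diameter 10.
- nut0: Long steel coupling nut: hexagonal prism 32 across flats, 37 across corners, 64 long, 0.24 to 0.4 kg, at first standing on end on the bench on the robot's side of the trough. Origin: its middle (32 above the bench when standing); z along its length, x square to one pair of flats (the others are at 60 degrees steps). Four to six nuts are there; None if absent.
- nut1: Long steel coupling nut: hexagonal prism 32 across flats, 37 across corners, 64 long, 0.24 to 0.4 kg, at first standing on end on the bench on the robot's side of the trough. Origin: its middle (32 above the bench when standing); z along its length, x square to one pair of flats (the others are at 60 degrees steps). Four to six nuts are there; None if absent.
- nut2: Long steel coupling nut: hexagonal prism 32 across flats, 37 across corners, 64 long, 0.24 to 0.4 kg, at first standing on end on the bench on the robot's side of the trough. Origin: its middle (32 above the bench when standing); z along its length, x square to one pair of flats (the others are at 60 degrees steps). Four to six nuts are there; None if absent.
- nut3: Long steel coupling nut: hexagonal prism 32 across flats, 37 across corners, 64 long, 0.24 to 0.4 kg, at first standing on end on the bench on the robot's side of the trough. Origin: its middle (32 above the bench when standing); z along its length, x square to one pair of flats (the others are at 60 degrees steps). Four to six nuts are there; None if absent.
- nut4: Long steel coupling nut: hexagonal prism 32 across flats, 37 across corners, 64 long, 0.24 to 0.4 kg, at first standing on end on the bench on the robot's side of the trough. Origin: its middle (32 above the bench when standing); z along its length, x square to one pair of flats (the others are at 60 degrees steps). Four to six nuts are there; None if absent.
- nut5: Long steel coupling nut: hexagonal prism 32 across flats, 37 across corners, 64 long, 0.24 to 0.4 kg, at first standing on end on the bench on the robot's side of the trough. Origin: its middle (32 above the bench when standing); z along its length, x square to one pair of flats (the others are at 60 degrees steps). Four to six nuts are there; None if absent.
- jar: Bystander, loose: glass jar with a steel lid, diameter 60, height 70. Origin: on its underside, midway. Must not be bumped.
- can: Bystander, loose: low tin can, diameter 72, height 70. Origin: on its underside, midway. Must not be bumped.
- screwdriver: Bystander, loose: screwdriver lying, 200 long. Origin: on its underside, midway. Must not be bumped.
- wrench: Bystander, loose: open wrench lying, 180 long. Origin: on its underside, midway. Must not be bumped.

How it is judged (in metres and radians):
On the way, in this order (a step that is already met when the one before it is completed fails the run):
1. the drip tray has been pushed under the foot of the trough (horizontal distance between tray and drip_spot below 0.028 m and height (world z) of tray between -0.006 and 0.006 m and linear speed of tray below 0.02 m/s), for 0.2 s.
2. all nuts lie in line in the fold of the trough, end to end against the stop (x of nut0 in the frame of channel between -0.012 and 0.012 m and z of nut0 in the frame of channel between 0.015 and 0.033 m and y of each of nut0, nut1, nut2, nut3, nut4, nut5 in the frame of channel above 0.024 m and angle between the z axis of each of nut0, nut1, nut2, nut3, nut4, nut5 and the y axis of channel, either way round below 0.12 rad and (y of nut0 in the frame of channel below 0.04 m or distance between nut0 and nut1 below 0.072 m or distance between nut0 and nut2 below 0.072 m or distance between nut0 and nut3 below 0.072 m or distance between nut0 and nut4 below 0.072 m or distance between nut0 and nut5 below 0.072 m) and linear speed of each of nut0, nut1, nut2, nut3, nut4, nut5 below 0.03 m/s and x of nut1 in the frame of channel between -0.012 and 0.012 m and z of nut1 in the frame of channel between 0.015 and 0.033 m and (y of nut1 in the frame of channel below 0.04 m or distance between nut1 and nut0 below 0.072 m or distance between nut1 and nut2 below 0.072 m or distance between nut1 and nut3 below 0.072 m or distance between nut1 and nut4 below 0.072 m or distance between nut1 and nut5 below 0.072 m) and x of nut2 in the frame of channel between -0.012 and 0.012 m and z of nut2 in the frame of channel between 0.015 and 0.033 m and (y of nut2 in the frame of channel below 0.04 m or distance between nut2 and nut0 below 0.072 m or distance between nut2 and nut1 below 0.072 m or distance between nut2 and nut3 below 0.072 m or distance between nut2 and nut4 below 0.072 m or distance between nut2 and nut5 below 0.072 m) and x of nut3 in the frame of channel between -0.012 and 0.012 m and z of nut3 in the frame of channel between 0.015 and 0.033 m and (y of nut3 in the frame of channel below 0.04 m or distance between nut3 and nut0 below 0.072 m or distance between nut3 and nut1 below 0.072 m or distance between nut3 and nut2 below 0.072 m or distance between nut3 and nut4 below 0.072 m or distance between nut3 and nut5 below 0.072 m) and x of nut4 in the frame of channel between -0.012 and 0.012 m and z of nut4 in the frame of channel between 0.015 and 0.033 m and (y of nut4 in the frame of channel below 0.04 m or distance between nut4 and nut0 below 0.072 m or distance between nut4 and nut1 below 0.072 m or distance between nut4 and nut2 below 0.072 m or distance between nut4 and nut3 below 0.072 m or distance between nut4 and nut5 below 0.072 m) and x of nut5 in the frame of channel between -0.012 and 0.012 m and z of nut5 in the frame of channel between 0.015 and 0.033 m and (y of nut5 in the frame of channel below 0.04 m or distance between nut5 and nut0 below 0.072 m or distance between nut5 and nut1 below 0.072 m or distance between nut5 and nut2 below 0.072 m or distance between nut5 and nut3 below 0.072 m or distance between nut5 and nut4 below 0.072 m) and y of any of nut0, nut1, nut2, nut3, nut4, nut5 in the frame of channel below 0.04 m), for 0.3 s.
3. the blower is switched on (value of joint switch above 0.85 rad), for 0.2 s.
At the end, for the whole second after the job is handed in: Drip tray flat on the bench, middle within 28 mm of the drip spot; every nut present lies along the fold (12 mm, 0.12 rad), at rest, the lowest within 8 mm of touching the stop plate, every other within 8 mm of touching its neighbour; switch past 0.85 rad (all of step 2 and horizontal distance between tray and drip_spot below 0.028 m and height (world z) of tray between -0.006 and 0.006 m and value of joint switch above 0.85 rad).
It fails at once if the drip tray is lifted off the bench (more than 12 mm) (height (world z) of tray above 0.012 m).
It fails at once if the robot bumps the jar, can, screwdriver or wrench (more than 3 N) (contact force between any of the fingers, the arm and jar above 3 N or contact force between any of the fingers, the arm and can above 3 N or contact force between any of the fingers, the arm and screwdriver above 3 N or contact force between any of the fingers, the arm and wrench above 3 N).
Of nut0, nut1, nut2, nut3, nut4, nut5 only 4 to 6 are there at a start; the rules pass over those that are not, and their reading is None.
At some moment in a run one of nut0, nut1, nut2, nut3, nut4, nut5 may be knocked a few centimetres aside while the robot is not near it.
Once in a run the grip may slacken for a moment while it holds something.
It also fails if it takes over 210 s, if anything falls off the work surface, if the arm or the gripper's body presses on something with over 40 N, if the wrist force passes 120 N, or if a joint passes its speed limit or range.

## Working session

There is one attempt and no reset: what is moved stays moved. The work goes in short steps, Python scripts to look and compute and a shell command to move; the robot and the scene stay as the last step left them, time stands still between calls to the robot, and variables do not carry over. Pictures are saved under pics/ and viewed, at most 14 in all, crops included, and the job is handed in when it is done.

```bash
ls; mkdir -p pics; python3 - <<'E'
from plant import bot
import cv2
for n in("side","top"):
    c=bot.capture(n); cv2.imwrite(f"pics/{n}0.png",c["color"][:,:,::-1]); print(n,c["K"],c["R"],c["t"])
print(bot.get_obs())
E
```

```text
pics
plant.py
shift.py
side [[443.42838681   0.         315.55211821]
 [  0.         443.42838681 206.76949387]
 [  0.           0.           1.        ]] [[-0.80269312 -0.59606638 -0.01971334]
 [-0.37415875  0.52905067 -0.76164993]
 [ 0.46442328 -0.60399524 -0.64768879]] [ 482.56316143  316.71377934 1182.58437295]
top [[444.43870173   0.         318.26605107]
 [  0.         444.43870173 199.25016487]
 [  0.           0.           1.        ]] [[-0.01929436 -0.99950158 -0.02498624]
 [-0.98662109  0.02308021 -0.16138812]
 [ 0.16188437  0.02153807 -0.98657466]] [  47.55012562  612.76474317 1116.17763866]
{'time': 0.1, 'joint_positions': array([-1.42899561e+00,  3.42666220e-01,  1.52488118e+00,  3.11332056e-06,
        1.27540399e+00, -1.46008342e-01]), 'dq': array([-0.00178909, -0.00206372, -0.00329438, -0.00015325,  0.0003459 ,
        0.00129185]), 'tau': array([ 8.19493707e-04, -4.32004774e+01, -2.44694763e+01,  7.18625123e-02,
        5.25937497e-02, -3.10241808e-05]), 'tool_pos': array([ 149.02468917, -503.29404571,  404.12152872]), 'tcp_rot': array([-3.14024881e+00, -2.00628012e-04,  2.87808017e-01]), 'contact_force': array([ 0.52114761, -0.57413757, -0.80306416]), 'moment': array([-0.01409106,  0.00397246,  0.04622543]), 'finger_force': 0.0, 'grip_width': 91.5894662403853}
```
View pics/side0.png

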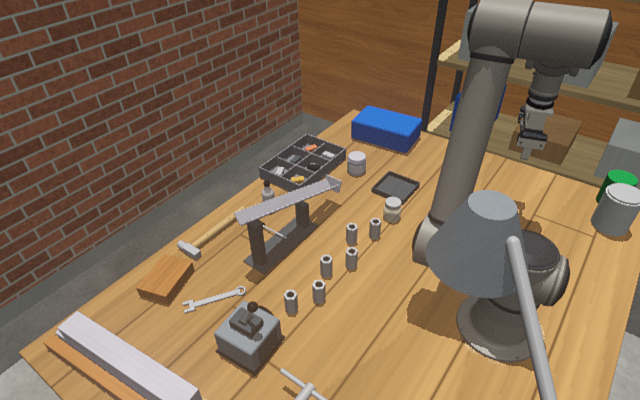

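View pics/top0.png

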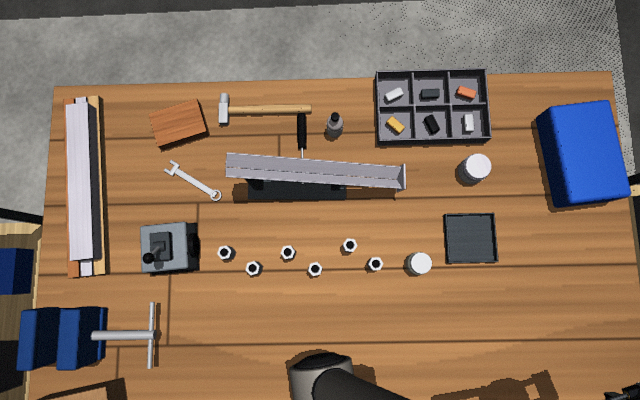

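The side view shows the trough from (240,215) to (335,185) and six nuts. The top view has the nuts at (225,252), (253,268), (288,252), (315,269), (350,245) and (376,264). Also in the top view: tray (470,238), trough foot about (404,177), blower (168,247), and two jar/can lids at (419,264) and (477,169).

```bash
cat > h.py <<'E'
import numpy as np, cv2, json
from plant import bot
def shot(n): 
    c=bot.capture(n); return c
def px(c,P):
    q=c["K"]@(c["R"]@np.asarray(P,float)+c["t"]); return q[:2]/q[2]
def ray(c,u):
    return -c["R"].T@c["t"], c["R"].T@np.linalg.solve(c["K"],[u[0],u[1],1.])
def plane(c,u,z):
    o,d=ray(c,u); return o+d*(z-o[2])/d[2]
def tri(a,ua,b,ub):
    A=[];r=[]
    for c,u in((a,ua),(b,ub)):
        o,d=ray(c,u); d/=np.linalg.norm(d); M=np.eye(3)-np.outer(d,d); A.append(M); r.append(M@o)
    X=np.linalg.lstsq(np.vstack(A),np.hstack(r),rcond=None)[0]
    return X, max(np.linalg.norm(A[i]@X-r[i]) for i in (0,1))
def crop(c,x,y,w,h,s,name):
    cv2.imwrite(name,cv2.resize(c["color"][y:y+h,x:x+w,::-1],None,fx=s,fy=s,interpolation=cv2.INTER_CUBIC))
E
python3 - <<'E'
from h import *
import pickle
t=shot("top");s=shot("side");pickle.dump((t,s),open("c0.pkl","wb"))
crop(t,130,140,200,150,4,"pics/t1.png");crop(t,310,140,200,150,4,"pics/t2.png")
crop(s,180,140,240,180,3.3,"pics/s1.png")
E
```

View pics/t1.png

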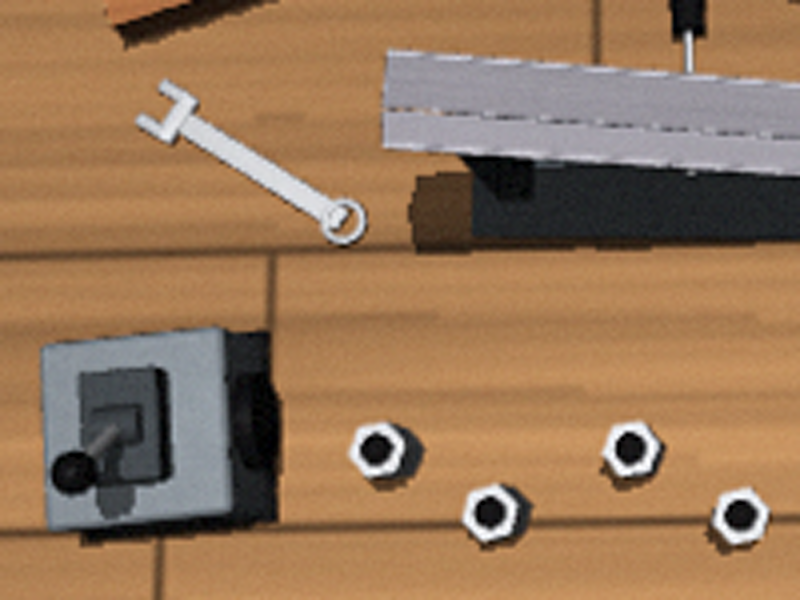

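View pics/t2.png

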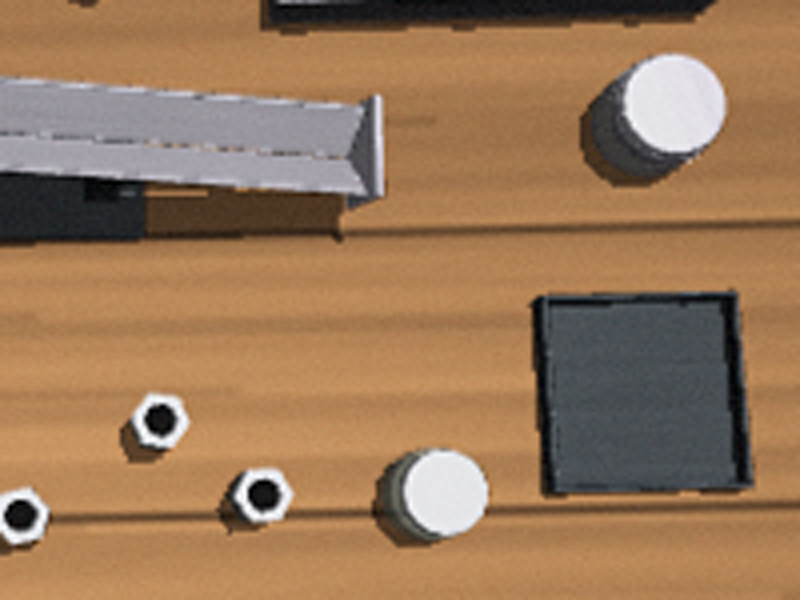

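View pics/s1.png

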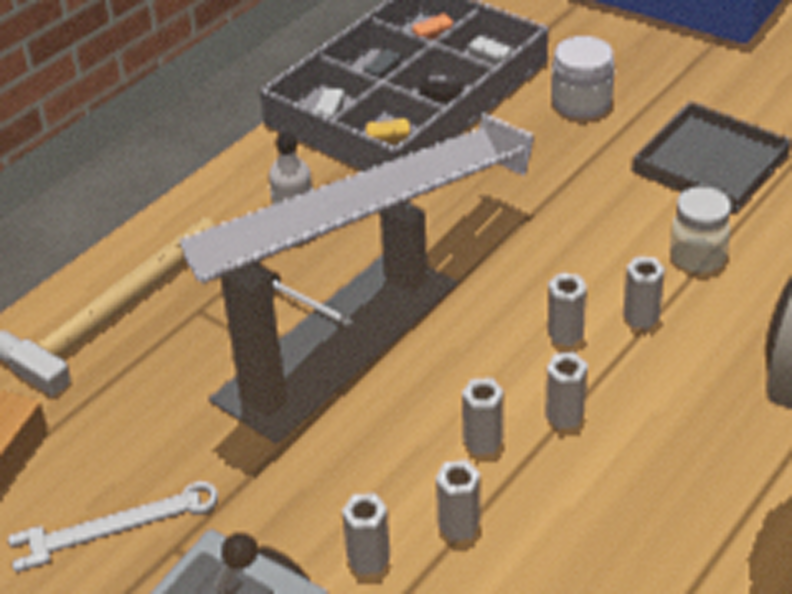

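The crops show the nut bores clearly in both views. t1 gives (377,449), (491,513), (631,448) and (740,515), and t2 gives (160,420) and (263,494). The stop plate top edge runs (376,97) to (379,194) in t2. The fold end is at (388,107) in t1, and the tray corners are about (537,297) to (750,487) in t2.

```bash
cat > m0.py <<'E'
from h import *
import pickle
t,s=pickle.load(open("c0.pkl","rb"))
T1=lambda x,y:((x+.5)/4-.5+130,(y+.5)/4-.5+140)
T2=lambda x,y:((x+.5)/4-.5+310,(y+.5)/4-.5+140)
S=lambda x,y:((x+.5)/3.3-.5+180,(y+.5)/3.3-.5+140)
np.set_printoptions(precision=1,suppress=True)
nt=[T1(377,449),T1(491,513),T1(631,448),T1(740,515),T2(160,420),T2(263,494)]
ns=[S(365,510),S(459,477),S(483,391),S(567,367),S(568,286),S(645,268)]
for i,(a,b) in enumerate(zip(nt,ns)):
    print("nut",i,*tri(t,a,s,b),plane(t,a,64))
    m=cv2.inRange(t["color"],(185,185,185),(255,255,255)); u,v=int(a[0]),int(a[1])
    w=cv2.resize(t["color"][v-12:v+13,u-12:u+13],None,fx=8,fy=8,interpolation=cv2.INTER_CUBIC)
    c=max(cv2.findContours(cv2.inRange(w,(165,165,165),(255,255,255)),0,1)[0],key=cv2.contourArea)
    P=[plane(t,((x+.5)/8-.5+u-12,(y+.5)/8-.5+v-12),64) for x,y in c[:,0]]; P=np.array(P)[:,:2]
    M=cv2.moments(P.astype(np.float32)); cc=np.array([M["m10"],M["m01"]])/M["m00"]
    d=P-cc; r=np.linalg.norm(d,axis=1); th=np.arctan2(d[:,1],d[:,0])
    k=np.linalg.norm(np.diff(np.vstack([d,d[:1]]),axis=0),axis=1)
    f=(k*(r-r.mean())*np.exp(6j*th)).sum(); print("   c",cc,"rmean",r.mean(),"amp",abs(f)/k.sum(),"flat dir deg",(np.degrees(np.angle(f))+180)/6%60)
print("stop up/dn",tri(t,T2(376,97),s,S(485,117)),tri(t,T2(379,194),s,S(531,146)))
print("high far rim",tri(t,T1(388,52),s,S(183,240)),"near rim",tri(t,T1(384,148),s,S(205,279)))
print("fold low z60",plane(t,T2(348,157),60)," fold high z194",plane(t,T1(386,107),194.2))
print("ball",tri(t,T1(73,472),s,S(240,551)))
print("blower top",[plane(t,T1(*p),85)[:2] for p in((42,347),(222,328),(233,515),(50,530))])
print("tray rim z22",[plane(t,T2(*p),22)[:2] for p in((537,297),(738,292),(750,487),(546,494))])
print("jar lid/can z70",plane(t,T2(445,493),70),plane(t,T2(675,104),70), tri(t,T2(445,493),s,S(703,205)),tri(t,T2(675,104),s,S(582,58)))
print("wrench",[plane(t,T1(*p),4)[:2] for p in((150,105),(343,220))],"scr",plane(t,T1(688,70),6)[:2],"base",plane(t,T2(145,240),6))
E
python3 m0.py
```

```text
nut 0 [479.8 277.7  63.6] 1.1077820613169556 [480.7 278.3  64. ]
   c [480.8 278.9] rmean 16.706222467745196 amp 0.44105000993895693 flat dir deg 11.000872497267556
nut 1 [438.  204.6  62.9] 0.971478050587014 [438.8 204.9  64. ]
   c [439.4 206. ] rmean 16.608042553222475 amp 0.44025840101115926 flat dir deg 15.693093452594674
nut 2 [477.2 115.   64.8] 0.8467135831542525 [478.  115.5  64. ]
   c [478.1 116.1] rmean 16.682369499653532 amp 0.5040898287568617 flat dir deg 7.3620505751619065
nut 3 [433.7  46.4  63.4] 0.9217854670893366 [434.5  46.8  64. ]
   c [434.3  46.5] rmean 16.697370067551045 amp 0.46647499115649227 flat dir deg 12.418730097145563
nut 4 [491.6 -44.   63.1] 1.1003677505272818 [492.5 -43.4  64. ]
   c [492.7 -43.9] rmean 16.837506405076983 amp 0.4477900698135366 flat dir deg 51.06263843510256
nut 5 [ 443.9 -107.3   64.4] 0.719443258747192 [ 444.6 -106.9   64. ]
   c [ 444.4 -107.6] rmean 16.754549361852924 amp 0.41772941902977534 flat dir deg 0.6109581839052586
stop up/dn (array([ 691.4, -186.7,   92.8]), np.float64(1.8034149278858547)) (array([ 631.6, -187.3,   79.7]), np.float64(1.030426390885055))
high far rim (array([697.6, 237.7, 218.6]), np.float64(1.8479975964013624)) near rim (array([652.6, 248.2, 203.3]), np.float64(7.200740206561235))
fold low z60 [ 661.2 -171.4   60. ]  fold high z194 [672.9 245.2 194.2]
ball (array([464.3, 425.4, 180.8]), np.float64(1.334638696135943))
blower top [array([548.6, 488.7]), array([558.2, 373.6]), array([440.5, 363.2]), array([433.4, 478.3])]
tray rim z22 [array([ 571.1, -297.8]), array([ 571.5, -430.3]), array([ 443.5, -427.4]), array([ 441.6, -295.3])]
jar lid/can z70 [ 442.8 -220.1   70. ] [ 688.9 -382.1   70. ] (array([ 443. , -220.7,   66.8]), np.float64(0.08529665819604726)) (array([ 692.6, -386.4,   56.6]), np.float64(0.6398540360344713))
wrench [array([725.4, 455.2]), array([640.8, 318.3])] scr [740.3  79.3] base [618.1 -39.7   6. ]
```

```bash
cat > d.py <<'E'
# usage: python3 d.py x y z_tip yaw  -> shift in tool axes now (dx dy dz turn) ; z is of fingertips
import sys,numpy as np
from scipy.spatial.transform import Rotation as Ro
from plant import bot
o=bot.get_obs(); x,y,z,w=map(float,sys.argv[1:5])
R=Ro.from_euler("xyz",[np.pi,0,o["tcp_rot"][2]]).as_matrix()
d=R.T@(np.array([x,y,z+178])-o["tool_pos"]); a=(o["tcp_rot"][2]-w+np.pi)%(2*np.pi)-np.pi
print("shift",d.round(1),"turn",round(a,3),"dist",round(np.linalg.norm(d),1),"| t",round(o["time"],2),"q6",round(o["joint_positions"][5],2),"F",o["contact_force"].round(1),"w",round(o["grip_width"],1))
E
echo '[[92, 298, -58, 100, 0.288], [92, 298, -58, 100, 0.288], [92, 298, -58, 100, 0.288], [92, 298, -58, 100, 0.288], [92, 298, -58, 100, 0.288]]' > mv.in && python3 shift.py mv.in; python3 d.py 415 -363 12 0
```

```text
time: 0.82
tool_pos: [409.8, -367.4, 307.8]
tcp_rot: [3.141, -0.0, -0.0]
contact_force: [-0.2, -1.9, -0.4]
grip_width: 91.8
finger_force: 0.0
shift [  5.2  -4.4 117.8] turn -0.0 dist 118.0 | t 0.82 q6 0.7 F [-0.2 -1.9 -0.4] w 91.8
```

```bash
echo '[[92, 5, -4, 62, 0], [92, 5, -4, 118, 0], [92, 25, -4, 118, 0], [92, 45, -4, 118, 0], [92, 62, -4, 118, 0]]' > mv.in && python3 shift.py mv.in; echo '[[92, 12, 0, 0, 0], [92, 20, 0, 0, 0], [92, 24, 0, 0, 0], [92, 24, 0, 0, 0], [92, 0, 0, -30, 0]]' > mv.in && python3 shift.py mv.in; python3 d.py 500 -363 12 0
python3 - <<'E'
from h import *
t=shot("top")
crop(t,380,140,140,150,4,"pics/t3.png")
E
```

```text
time: 1.45
tool_pos: [470.2, -364.2, 189.3]
tcp_rot: [-3.14, 0.003, -0.0]
contact_force: [-2.7, 0.0, -1.3]
grip_width: 91.8
finger_force: 1.3
time: 2.08
tool_pos: [470.4, -364.1, 219.2]
tcp_rot: [-3.14, 0.001, 0.001]
contact_force: [-0.8, -0.4, 0.9]
grip_width: 91.6
finger_force: 0.0
shift [29.6 -1.1 29.2] turn 0.001 dist 41.6 | t 2.08 q6 0.78 F [-0.8 -0.4  0.9] w 91.6
```

View pics/t3.png

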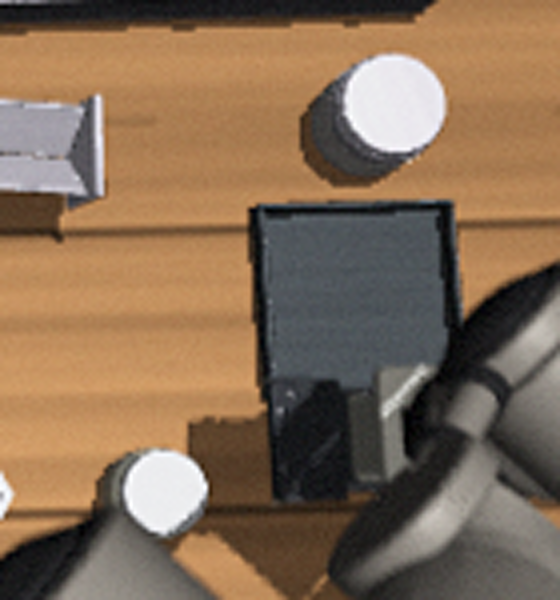

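The tray moved ahead. Its front edge now runs from (252,205) to (455,202) in the crop, which is about row 191 in the full image, and it is clear of the can.

```bash
python3 - <<'E'
from h import *
t=shot("top")
for p in((252,205),(455,202)): print(plane(t,(p[0]/4-.4+380,p[1]/4-.4+140),22))
E
python3 d.py 540 -463 12 1.571
```

```text
[ 633.30160613 -298.43451308   22.        ]
[ 632.12057537 -433.20965956   22.        ]
shift [70.4 97.5 33.5] turn -1.572 dist 124.9 | t 2.17 q6 0.78 F [ 0.6 -0.4  0.4] w 91.9
```

```bash
echo '[[60, 40, 60, 0, -0.188], [60, 80, 102, 0, -0.376], [60, 80, 102, 0, -0.564], [60, 80, 102, 0, -0.752], [60, 80, 102, 0, -0.94]]' > mv.in && python3 shift.py mv.in; echo '[[60, 0, 0, 0, -0.188], [60, 0, 0, 0, -0.376], [60, 0, 0, 0, -0.564], [60, 0, 0, 0, -0.631], [60, 0, 0, 0, -0.631]]' > mv.in && python3 shift.py mv.in;python3 d.py 550 -465 12 1.571
```

```text
time: 2.8
tool_pos: [550.7, -466.7, 219.9]
tcp_rot: [3.141, -0.0, 0.943]
contact_force: [0.8, -0.3, 0.2]
grip_width: 60.4
finger_force: 0.0
time: 3.42
tool_pos: [550.5, -466.6, 220.3]
tcp_rot: [3.141, 0.001, 1.567]
contact_force: [0.5, -0.3, -0.1]
grip_width: 60.0
finger_force: 0.0
shift [ 1.6 -0.5 30.3] turn -0.004 dist 30.3 | t 3.42 q6 -0.81 F [ 0.5 -0.3 -0.1] w 60.0
```

```bash
echo '[[60, 0, 0, 29, 0], [60, 20, 0, 29, 0], [60, 45, 0, 29, 0], [60, 72, 0, 29, 0], [60, 100, 0, 29, 0]]' > mv.in && python3 shift.py mv.in; echo '[[60, 30, 0, 0, 0], [60, 60, 0, 0, 0], [60, 86, 0, 0, 0], [60, 105, 0, 0, 0], [60, 115, 0, 0, 0]]' > mv.in && python3 shift.py mv.in;echo '[[60, 4, 0, 0, 0], [60, 4, 0, 0, 0], [60, -25, 0, 0, 0], [60, -25, 0, -50, 0]]' > mv.in && python3 shift.py mv.in;python3 d.py 485 -172 60 0
python3 - <<'E'
from h import *
t=shot("top")
crop(t,340,130,140,150,4,"pics/t4.png")
E
```

```text
time: 4.05
tool_pos: [550.5, -366.4, 191.3]
tcp_rot: [3.141, 0.002, 1.566]
contact_force: [0.0, -2.8, -1.9]
grip_width: 59.9
finger_force: 1.3
time: 4.68
tool_pos: [551.0, -251.0, 191.6]
tcp_rot: [3.141, 0.001, 1.568]
contact_force: [-0.2, -3.2, -1.7]
grip_width: 59.7
finger_force: 1.5
time: 5.18
tool_pos: [549.5, -277.8, 238.0]
tcp_rot: [-3.135, -0.005, 1.566]
contact_force: [1.3, -0.0, 0.1]
grip_width: 60.1
finger_force: 0.0
shift [105.5 -65.    0. ] turn 1.566 dist 123.9 | t 5.17 q6 -0.59 F [ 1.3 -0.   0.1] w 60.1
```

View pics/t4.png

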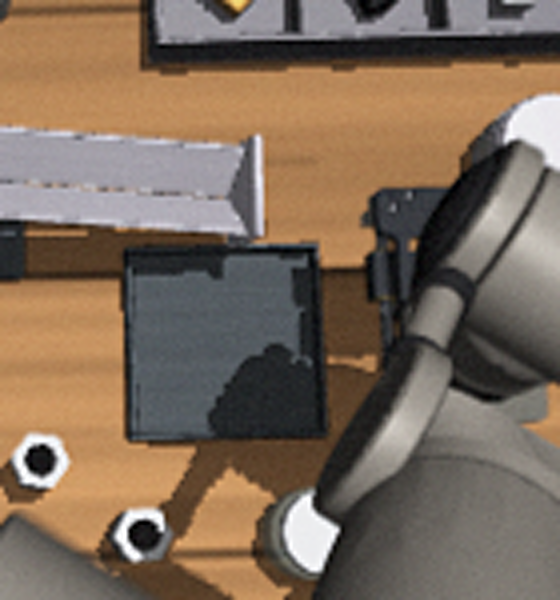

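The tray now lies with corners at (124,248), (317,243), (326,438) and (128,441) in the crop, just on the robot's side of the trough foot.

```bash
python3 - <<'E'
from h import *
t=shot("top")
P=[plane(t,(p[0]/4-.4+340,p[1]/4-.4+130),22) for p in((124,248),(317,243),(326,438),(128,441))];print(np.array(P).round(1),np.mean(P,0))
E
echo '[[60, 50, -30, -40, 0.188], [60, 105, -60, -40, 0.376], [60, 105, -60, -40, 0.564], [60, 105, -60, -40, 0.752], [60, 105, -60, -40, 0.94]]' > mv.in && python3 shift.py mv.in; echo '[[75, 0, 0, 0, 0.188], [75, 0, 0, 0, 0.376], [75, 0, 0, 0, 0.564], [75, 0, 0, 0, 0.625], [75, 0, 0, 0, 0.625]]' > mv.in && python3 shift.py mv.in;python3 d.py 487 -172 12 0
```

```text
[[ 635.8 -106.    22. ]
 [ 636.2 -235.2   22. ]
 [ 505.6 -233.9   22. ]
 [ 506.3 -103.7   22. ]] [ 570.97714418 -169.72713728   22.        ]
time: 5.9
tool_pos: [490.8, -171.2, 281.5]
tcp_rot: [-3.141, -0.0, 0.625]
contact_force: [0.1, -0.1, 0.1]
grip_width: 59.6
finger_force: 0.0
time: 6.52
tool_pos: [490.9, -171.5, 281.3]
tcp_rot: [-3.141, 0.0, 0.006]
contact_force: [-0.5, -0.8, 0.3]
grip_width: 74.9
finger_force: 0.0
shift [-3.9  0.5 91.3] turn 0.006 dist 91.4 | t 6.53 q6 1.08 F [-0.5 -0.8  0.3] w 74.9
```

```bash
echo '[[75, -2, 0, 55, 0], [75, -2, 0, 90, 0], [75, 20, 0, 90, 0], [75, 42, 0, 90, 0], [75, 60, 0, 90, 0]]' > mv.in && python3 shift.py mv.in; echo '[[75, 15, 0, 0, 0], [75, 25, 0, 0, 0], [75, 31, 0, 0, 0], [75, 31, 0, 0, 0], [75, 0, 0, 0, 0]]' > mv.in && python3 shift.py mv.in;echo '[[75, -30, 0, -60, 0], [75, -30, 0, -120, 0], [75, -30, 0, -150, 0]]' > mv.in && python3 shift.py mv.in; python3 d.py 477 278 80 0
python3 - <<'E'
from h import *
t=shot("top");s=shot("side")
crop(t,340,130,130,130,4,"pics/t5.png")
crop(s,180,120,240,180,3.3,"pics/s5.png")
E
```

```text
time: 7.15
tool_pos: [550.9, -170.9, 190.5]
tcp_rot: [-3.14, 0.003, 0.007]
contact_force: [-2.5, 0.1, -1.3]
grip_width: 75.1
finger_force: 1.4
time: 7.78
tool_pos: [552.0, -171.2, 192.0]
tcp_rot: [3.14, -0.004, 0.007]
contact_force: [0.3, -0.3, 0.2]
grip_width: 75.1
finger_force: 0.0
time: 8.15
tool_pos: [520.9, -171.5, 345.9]
tcp_rot: [3.138, -0.007, 0.005]
contact_force: [0.3, -0.8, 0.4]
grip_width: 75.0
finger_force: 0.0
shift [ -41.5 -449.7   87.9] turn 0.005 dist 460.1 | t 8.15 q6 1.11 F [ 0.3 -0.8  0.4] w 75.0
```

View pics/s5.png

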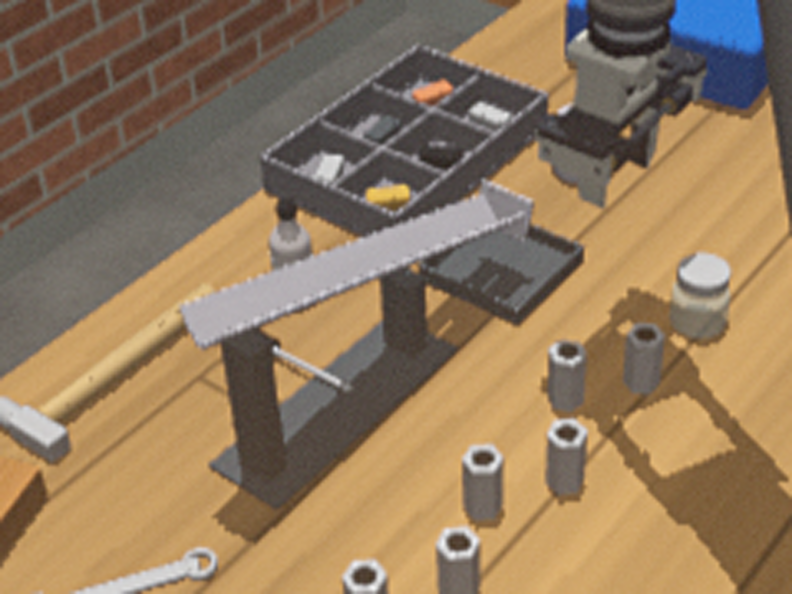

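The tray sits under the foot. Its rim corners show at (517,318) and (583,255) in the side crop; I'll compute its centre and build a nut finder.

```bash
cat > nuts.py <<'E'
from h import *
def nuts(t):
    m=cv2.inRange(cv2.resize(t["color"],None,fx=4,fy=4,interpolation=cv2.INTER_CUBIC),(165,165,165),(255,255,255)); out=[]
    for c in cv2.findContours(m,0,1)[0]:
        if len(c)<20: continue
        P=np.float32([plane(t,((x+.5)/4-.5,(y+.5)/4-.5),64)[:2] for x,y in c[:,0]]); A=cv2.contourArea(P)
        if not 550<A<1300: continue
        M=cv2.moments(P); cc=np.array([M["m10"],M["m01"]])/M["m00"]
        if not(380<cc[0]<600 and -300<cc[1]<340): continue
        d=P-cc; r=np.linalg.norm(d,axis=1); k=np.linalg.norm(np.roll(P,-1,0)-P,axis=1)
        f=(k*(r-r.mean())*np.exp(6j*np.arctan2(d[:,1],d[:,0]))).sum()
        phi=(np.degrees(np.angle(f))+180)/6; phi=(phi+30)%60-30
        out.append((*cc.round(1),round(np.radians(phi)+np.pi/2,3),round(A)))
    return sorted(out,key=lambda q:-q[1])
if __name__=="__main__":
    for n in nuts(shot("top")): print("x %.1f y %.1f yaw %.3f A %d"%n)
E
python3 nuts.py; python3 - <<'E'
from h import *
s=shot("side")
P=[plane(s,(p[0]/3.3-.35+180,p[1]/3.3-.35+120),22) for p in((517,318),(583,255))];print(np.array(P).round(1))
E
```

```text
x 480.8 y 278.9 yaw 1.764 A 878
x 439.5 y 206.0 yaw 1.845 A 863
x 478.1 y 116.2 yaw 1.695 A 873
x 434.3 y 46.5 yaw 1.789 A 875
[[ 583.9  -95.    22. ]
 [ 583.9 -220.    22. ]]
```

View pics/t5.png

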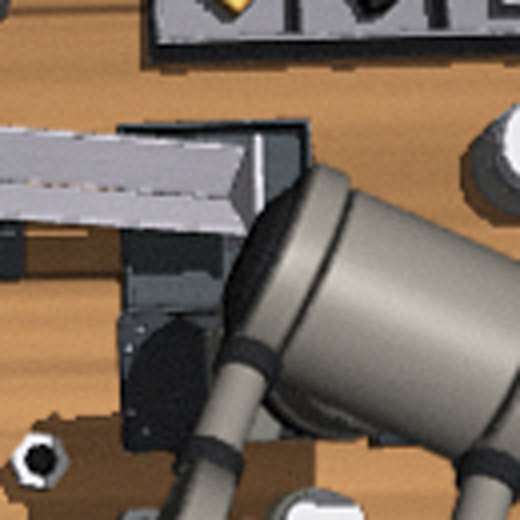

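From the top view the tray centre is about (653,-170), some 8 mm from the drip spot, so that step is good. Next is the nut nearest the blower.

```bash
echo '[[60, -40, -62, 0, -0.188], [60, -40, -124, 0, -0.376], [60, -40, -186, 0, -0.564], [60, -40, -248, 0, -0.752], [60, -40, -310, 0, -0.94]]' > mv.in && python3 shift.py mv.in >/dev/null; python3 d.py 480.3 278.3 90 1.764
```

```text
shift [119.3 -83.4  71.9] turn -0.815 dist 162.3 | t 8.97 q6 0.74 F [ 1.1 -0.3 -0.6] w 60.0
```

```bash
echo '[[60, 40, -28, 24, -0.188], [60, 80, -56, 48, -0.376], [60, 119, -83, 72, -0.564], [60, 119, -83, 72, -0.752], [60, 119, -83, 72, -0.815]]' > mv.in && python3 shift.py mv.in >/dev/null; python3 nuts.py; python3 d.py 480.3 278.3 43 1.764
```

```text
x 439.5 y 206.0 yaw 1.843 A 857
x 478.1 y 116.1 yaw 1.696 A 859
x 434.3 y 46.4 yaw 1.790 A 866
x 492.6 y -43.9 yaw 1.420 A 881
x 444.3 y -107.6 yaw 1.580 A 869
shift [ 2.2 -0.5 46.1] turn 0.0 dist 46.2 | t 9.65 q6 0.19 F [0.6 0.2 0.3] w 59.8
```

```bash
echo '[[60, 2, 0, 30, 0], [60, 2, 0, 46, 0], [20, 2, 0, 46, 0], [20, 2, 0, 46, 0], [20, 2, 0, 46, 0]]' > mv.in && python3 shift.py mv.in; echo '[[20, 0, 0, 0, 0], [20, 0, 0, -60, 0], [20, 0, 0, -120, 0], [20, 0, 0, -180, 0], [20, 0, 0, -240, 0]]' > mv.in && python3 shift.py mv.in;python3 d.py 674 288 265 1.543
```

```text
time: 10.28
tool_pos: [481.8, 277.9, 224.3]
tcp_rot: [3.14, -0.0, 1.758]
contact_force: [-0.7, 0.1, 0.1]
grip_width: 34.7
finger_force: 1.1
time: 10.9
tool_pos: [481.0, 277.7, 465.3]
tcp_rot: [-3.141, 0.0, 1.758]
contact_force: [0.7, 1.1, -2.7]
grip_width: 32.1
finger_force: 29.9
shift [-25.8 191.6  22.3] turn 0.215 dist 194.6 | t 10.9 q6 0.2 F [ 0.7  1.1 -2.7] w 32.1
```

```bash
echo '[[20, -6, 60, 0, 0.1], [20, -13, 120, 0, 0.215], [20, -26, 180, 0, 0.215], [20, -26, 192, 0, 0.215], [20, -26, 192, 22, 0.215]]' > mv.in && python3 shift.py mv.in;python3 d.py 674 288 243 1.543
python3 - <<'E'
from h import *
s=shot("side")
crop(s,180,100,200,180,3.3,"pics/s6.png")
E
```

```text
time: 11.52
tool_pos: [676.5, 287.8, 440.6]
tcp_rot: [3.14, -0.0, 1.542]
contact_force: [-0.6, 0.2, -4.1]
grip_width: 32.1
finger_force: 29.9
shift [ 0.1 -2.5 19.6] turn -0.001 dist 19.8 | t 11.53 q6 0.33 F [-0.6  0.2 -4.1] w 32.1
```

View pics/s6.png

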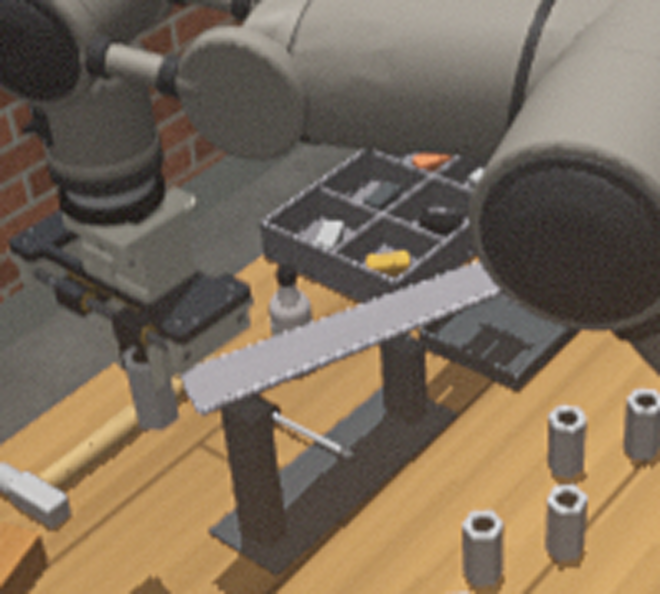

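The side view shows the nut hanging upright between the fingers, just beyond the open upper end of the trough, whose corner is at (195,390) in the crop. I'll lower it and drag it in along the slope.

```bash
echo '[[20, 0, -2, 20, 0], [20, -12, -2, 23, 0], [20, -22, -2, 27, 0], [20, -32, -2, 30, 0], [20, -42, -2, 33, 0]]' > mv.in && python3 shift.py mv.in;echo '[[20, -10, 0, 3, 0], [20, -20, 0, 6, 0], [20, -30, 0, 10, 0], [20, -42, 0, 13, 0]]' > mv.in && python3 shift.py mv.in;python3 d.py 671.5 203.8 216.4 1.543
python3 - <<'E'
from h import *
s=shot("side")
crop(s,200,140,130,120,5,"pics/s7.png")
E
```

```text
time: 12.2
tool_pos: [671.7, 246.7, 410.7]
tcp_rot: [3.137, -0.005, 1.544]
contact_force: [2.0, 6.3, 1.7]
grip_width: 31.8
finger_force: 30.0
time: 12.7
tool_pos: [670.5, 204.8, 398.3]
tcp_rot: [3.136, -0.004, 1.544]
contact_force: [0.8, 5.0, 3.4]
grip_width: 31.6
finger_force: 30.0
shift [-1.   1.   3.9] turn 0.001 dist 4.1 | t 12.7 q6 0.21 F [0.8 5.  3.4] w 31.6
```

View pics/s7.png

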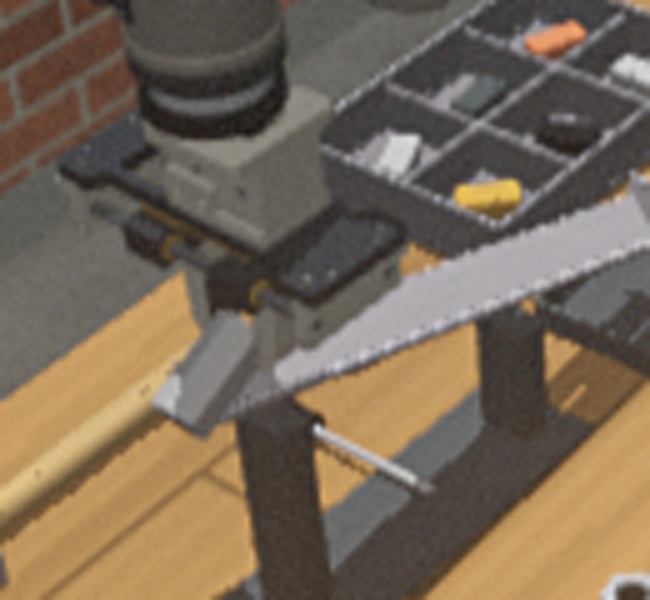

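The pivot worked: the nut is tilted, with its foot trailing over the trough's upper end at about (190,400) in the crop. I'll drag it a bit further in and let go.

```bash
echo '[[20, -16, 0, 7, 0], [20, -32, 0, 12, 0], [60, -32, 0, 12, 0], [60, -32, 0, 12, 0], [60, -32, 0, 12, 0]]' > mv.in && python3 shift.py mv.in;echo '[[60, 0, 0, -50, 0], [60, 0, 0, -80, 0], [60, 0, 0, -80, 0]]' > mv.in && python3 shift.py mv.in; python3 d.py 439 205.5 100 1.844
python3 - <<'E'
from h import *
t=shot("top");crop(t,210,130,220,60,3.6,"pics/t8.png")
E
```

```text
time: 13.38
tool_pos: [669.8, 172.5, 383.4]
tcp_rot: [-3.141, 0.0, 1.544]
contact_force: [-0.3, 0.1, 0.2]
grip_width: 56.5
finger_force: 0.0
time: 13.75
tool_pos: [669.7, 172.7, 466.5]
tcp_rot: [3.136, -0.001, 1.544]
contact_force: [-0.1, -0.2, -0.6]
grip_width: 59.9
finger_force: 0.0
shift [  26.6 -231.5  188.5] turn -0.3 dist 299.7 | t 13.75 q6 0.17 F [-0.1 -0.2 -0.6] w 59.9
```

View pics/t8.png

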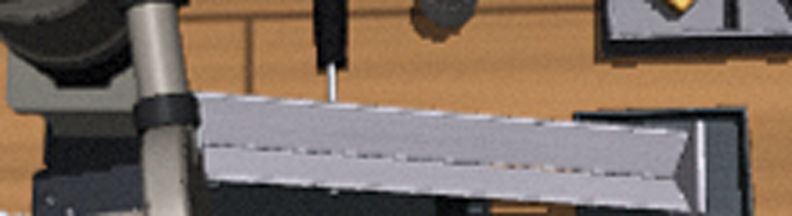

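The stop is empty so far, and the arm hides the trough's upper third. I'll move away and look again.

```bash
echo '[[60, 0, -60, 0, 0], [60, 7, -120, 20, -0.1], [60, 17, -175, 60, -0.2], [60, 26, -220, 100, -0.3], [60, 27, -231, 140, -0.3]]' > mv.in && python3 shift.py mv.in >/dev/null; python3 nuts.py;python3 d.py 439 205.5 90 1.844
python3 - <<'E'
from h import *
t=shot("top");crop(t,210,130,220,60,3.6,"pics/t9.png")
E
```

```text
x 478.1 y 116.2 yaw 1.690 A 861
x 434.3 y 46.4 yaw 1.789 A 864
x 492.6 y -43.8 yaw 1.423 A 879
x 444.4 y -107.6 yaw 1.589 A 869
shift [-1.3  4.9 48. ] turn 0.001 dist 48.3 | t 14.47 q6 0.01 F [-4.7 -2.  -4.7] w 60.3
```

View pics/t9.png

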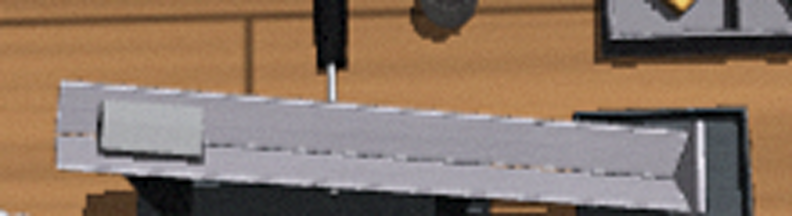

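The nut lies neatly in the fold at the upper part, (100–203,128) in the crop. I'll check whether it is sliding while I grip the next one.

```bash
echo '[[60, -1, 5, 48, 0], [60, -1, 5, 94, 0], [20, -1, 5, 94, 0], [20, -1, 5, 94, 0], [20, -1, 5, 94, 0]]' > mv.in && python3 shift.py mv.in; python3 - <<'E'
from h import *
a=cv2.imread("pics/t9.png");t=shot("top");crop(t,210,130,220,60,3.6,"pics/t10.png");b=cv2.imread("pics/t10.png")
d=cv2.absdiff(a,b).max(2)>40; ys,xs=np.nonzero(d[75:200,50:700]); print(len(xs), (xs.min()+50,xs.max()+50,ys.min()+75,ys.max()+75) if len(xs) else 0)
E
```

```text
time: 15.15
tool_pos: [445.4, 206.1, 231.4]
tcp_rot: [3.139, 0.0, 1.843]
contact_force: [-0.9, -0.3, 1.5]
grip_width: 34.8
finger_force: 0.6
0 0
```

```bash
echo '[[60, 0, 0, 0, 0], [60, 0, 0, 0, 0], [60, 0, 0, -60, 0], [60, 0, 0, -110, 0], [60, 0, 0, -110, 0]]' > mv.in && python3 shift.py mv.in >/dev/null; echo '[[0, 0, 0, -60, 0], [0, 0, 0, -110, 0], [0, 0, 0, -110, 0], [0, 0, 0, -110, 0]]' > mv.in && python3 shift.py mv.in; python3 nuts.py; python3 - <<'E'
from h import *
t=shot("top")
for c in(100,203):
  p=plane(t,((c+.5)/3.6-.5+210,130+128/3.6-.4),215); q=p[:2]-[661,-172]; s=q@[.028,.9996]
  p=plane(t,((c+.5)/3.6-.5+210,130+128/3.6-.4),60+.32*s+42); q=p[:2]-[661,-172]; print(p,"s",q@[.028,.9996],"x",q@[.9996,-.028])
s=shot("side");print(px(s,[671,215,220]))
E
python3 d.py 673 263 275 1.543
```

```text
time: 16.32
tool_pos: [444.5, 205.9, 447.9]
tcp_rot: [-3.139, 0.0, 1.843]
contact_force: [-0.7, 0.6, -0.3]
grip_width: 24.8
finger_force: 0.0
x 478.1 y 116.1 yaw 1.704 A 861
x 434.3 y 46.5 yaw 1.790 A 865
x 492.6 y -43.9 yaw 1.419 A 876
x 444.4 y -107.6 yaw 1.582 A 870
[667.35321784 212.17046097 225.67605539] s 384.1946828840107 x -4.406096354460364
[670.89536628 150.17406309 204.65251841] s 322.322263721002 x 0.8705343695123399
[247.1304489  211.06498203]
shift [ -6.5 235.3  -5.5] turn 0.3 dist 235.5 | t 16.48 q6 0.0 F [-0.8  0.8  0.3] w 12.7
```

```bash
echo '[[0, -3, 60, 0, 0.1], [0, -8, 120, 0, 0.2], [0, -15, 180, 0, 0.3], [0, -21, 235, 0, 0.3], [0, -21, 235, 0, 0.3]]' > mv.in && python3 shift.py mv.in >/dev/null; echo '[[0, 0, 0, 0, 0]]' > mv.in && python3 shift.py mv.in; python3 d.py 672.8 248 223 1.543
```

```text
time: 17.23
tool_pos: [676.6, 249.0, 447.4]
tcp_rot: [-3.138, 0.001, 1.543]
contact_force: [-0.9, -0.3, 0.7]
grip_width: 0.7
finger_force: 0.0
shift [-1.1 -3.8 46.4] turn 0.0 dist 46.6 | t 17.23 q6 0.27 F [-0.9 -0.3  0.7] w 0.7
```

```bash
echo '[[0, -1, -4, 44, 0], [0, -1, -4, 46, 0], [0, -16, -4, 51, 0], [0, -31, -4, 56, 0], [0, -46, -4, 61, 0]]' > mv.in && python3 shift.py mv.in; echo '[[0, -15, 0, 5, 0], [0, -15, 0, -60, 0], [0, -15, 0, -60, 0], [0, -15, 0, -60, 0]]' > mv.in && python3 shift.py mv.in; python3 - <<'E'
from h import *
a=cv2.imread("pics/t9.png");t=shot("top");crop(t,210,130,220,60,3.6,"pics/t11.png");b=cv2.imread("pics/t11.png")
d=(cv2.absdiff(a,b).max(2)>30)[75:216,205:700]; cols=np.nonzero(d.sum(0)>8)[0]+205; print(cols.min() if len(cols) else 0, cols.max() if len(cols) else 0,len(cols))
E
```

```text
time: 17.85
tool_pos: [671.5, 201.5, 389.5]
tcp_rot: [3.14, -0.0, 1.543]
contact_force: [-0.5, -0.0, -1.0]
grip_width: 0.6
finger_force: 0.0
time: 18.35
tool_pos: [671.0, 187.5, 448.7]
tcp_rot: [3.141, 0.0, 1.543]
contact_force: [-0.2, 0.3, -0.3]
grip_width: 0.7
finger_force: 0.0
205 290 86
```

```bash
cat > line.py <<'E'
from h import *
import pickle
def line():
    t=shot("top"); a=pickle.load(open("c0.pkl","rb"))[0]["color"].astype(int); d=np.abs(t["color"].astype(int)-a).max(2)
    # rows following the trough, sample points at z 20..40 above the fold by channel y
    out=[]
    for y in range(5,440,3):
        v=[]
        for z in (34,38,42):
            for x in(-8,0,8):
                P=np.array([661,-172,60])+(y*.9525-z*.305)*np.array([.028,.9996,0])+x*np.array([.9996,-.028,0])+[0,0,y*.305+z*.9525]
                u=px(t,P).round().astype(int); v.append(d[u[1],u[0]])
        out.append((y,np.median(v)))
    return "".join("#" if v>14 else "." for y,v in out), [int(v) for y,v in out]
if __name__=="__main__":
    s,v=line(); print(s); print(*v)
E
echo '[[0, 0, -60, 0, 0], [0, 0, -120, 0, 0], [0, 0, -180, 0, 0], [0, 0, -220, 0, 0], [0, 0, -220, 0, 0]]' > mv.in && python3 shift.py mv.in >/dev/null; python3 line.py; python3 nuts.py
```

```text
.................................................................................................######################..........................
5 5 5 4 5 4 3 3 4 4 5 5 5 6 6 8 5 7 5 4 5 3 3 3 4 3 3 5 4 4 7 3 4 3 3 4 4 5 5 5 5 4 4 4 2 2 4 5 6 5 8 5 2 5 5 5 4 3 3 4 2 4 2 3 3 5 4 6 4 5 4 3 2 4 4 4 5 1 3 5 4 2 4 4 5 4 5 5 3 3 3 5 3 5 5 3 10 40 44 47 43 36 38 41 19 24 40 43 41 44 44 45 44 44 40 21 17 36 78 11 5 4 6 5 6 4 8 2 5 3 4 3 3 5 4 5 2 5 4 2 6 6 3 3 2
x 478.1 y 116.2 yaw 1.698 A 860
x 434.3 y 46.4 yaw 1.789 A 865
x 492.6 y -43.9 yaw 1.419 A 876
x 444.3 y -107.6 yaw 1.586 A 869
```

```bash
echo '[[0, 0, 60, 0, 0], [0, 0, 120, 0, 0], [0, 0, 180, 0, 0], [0, 0, 220, 0, 0], [0, 0, 220, 0, 0]]' > mv.in && python3 shift.py mv.in >/dev/null; echo '[[0, 0, 0, 0, 0]]' > mv.in && python3 shift.py mv.in; python3 d.py 671 190 204 1.543
```

```text
time: 19.88
tool_pos: [671.4, 187.9, 447.0]
tcp_rot: [-3.14, 0.0, 1.543]
contact_force: [0.6, -0.6, -0.2]
grip_width: 0.3
finger_force: 0.0
shift [ 2.1 -0.5 65. ] turn -0.0 dist 65.0 | t 19.88 q6 0.19 F [ 0.6 -0.6 -0.2] w 0.3
```

```bash
echo '[[0, 2, 0, 60, 0], [0, 2, 0, 65, 0], [0, -33, 0, 76, 0], [0, -68, 0, 87, 0], [0, -103, 0, 98, 0]]' > mv.in && python3 shift.py mv.in; echo '[[0, -35, 0, 11, 0], [0, -70, 0, 22, 0], [0, -105, 0, 34, 0], [0, -135, 0, 43, 0], [0, -160, 0, 51, 0]]' > mv.in && python3 shift.py mv.in;echo '[[0, -15, 0, 5, 0], [0, -25, 0, 8, 0], [0, -32, 0, 11, 0], [0, -32, 0, 11, 0]]' > mv.in && python3 shift.py mv.in;python3 d.py 663 -108 108 1.543
```

```text
time: 20.5
tool_pos: [668.1, 84.5, 353.3]
tcp_rot: [3.138, -0.0, 1.544]
contact_force: [-0.2, 1.0, -0.0]
grip_width: 0.3
finger_force: 0.0
time: 21.12
tool_pos: [664.0, -76.0, 301.7]
tcp_rot: [3.138, 0.001, 1.543]
contact_force: [-0.2, -0.6, -0.1]
grip_width: 0.6
finger_force: 0.0
time: 21.62
tool_pos: [662.9, -106.7, 288.3]
tcp_rot: [-3.141, -0.0, 1.543]
contact_force: [-0.2, -0.2, 0.2]
grip_width: 0.6
finger_force: 0.0
shift [-1.3  0.1  2.3] turn 0.0 dist 2.6 | t 21.62 q6 -0.25 F [-0.2 -0.2  0.2] w 0.6
```

```bash
echo '[[60, 0, 0, -60, 0], [60, 40, -40, -110, 0], [60, 90, -80, -110, -0.1], [60, 140, -120, -110, -0.2], [60, 195, -150, -110, -0.3]]' > mv.in && python3 shift.py mv.in >/dev/null; echo '[[60, 0, 0, 0, 0]]' > mv.in && python3 shift.py mv.in; python3 line.py; python3 nuts.py;python3 d.py 445 206 90 1.843
```

```text
time: 22.38
tool_pos: [522.5, 84.5, 399.3]
tcp_rot: [3.141, -0.001, 1.85]
contact_force: [0.9, 0.2, 0.3]
grip_width: 55.8
finger_force: 0.0
#########################........................................................................................................................
82 111 112 110 53 39 37 37 39 35 35 22 22 37 37 38 38 39 42 38 48 95 138 153 74 10 5 7 5 6 6 3 4 4 4 5 3 3 5 4 4 3 2 6 5 4 4 4 5 5 6 5 7 3 4 5 4 3 4 5 3 4 4 4 6 5 2 5 3 4 3 5 2 6 5 5 7 4 3 5 5 3 5 5 2 6 4 7 5 4 5 5 6 7 6 4 5 3 3 3 5 5 2 6 3 3 7 5 3 5 3 4 3 6 3 3 3 6 4 3 5 5 5 5 5 7 4 3 5 4 4 4 4 6 4 5 4 5 4 5 6 5 4 5 5
x 492.6 y -43.9 yaw 1.418 A 876
x 444.3 y -107.6 yaw 1.583 A 869
shift [141.2 -42.9 131. ] turn 0.002 dist 197.3 | t 22.48 q6 -0.26 F [-0.5  0.6 -0.2] w 59.4
```

```bash
python3 d.py 492.3 -43.9 90 1.418; echo '[[60, -50, 5, 50, 0.188], [60, -100, 20, 90, 0.376], [60, -131, 6, 131, 0.432], [60, -131, 6, 131, 0.432], [60, -131, 6, 131, 0.432]]' > mv.in && python3 shift.py mv.in; python3 d.py 492.3 -43.9 43 1.418
```

```text
shift [-112.1  -65.   131. ] turn 0.427 dist 184.3 | t 22.48 q6 -0.26 F [-0.5  0.6 -0.2] w 59.4
time: 23.1
tool_pos: [566.2, -44.6, 267.6]
tcp_rot: [3.141, -0.0, 1.41]
contact_force: [0.2, 0.3, -0.6]
grip_width: 59.9
finger_force: 0.0
shift [-11.2 -73.1  46.6] turn -0.008 dist 87.4 | t 23.1 q6 -0.05 F [ 0.2  0.3 -0.6] w 59.9
```

```bash
echo '[[60, -6, -40, 0, 0], [60, -11, -73, 0, -0.008], [60, -11, -73, 0, -0.008], [60, -11, -73, 40, -0.008], [60, -11, -73, 46, -0.008]]' > mv.in && python3 shift.py mv.in; python3 d.py 492.3 -43.9 43 1.418
```

```text
time: 23.72
tool_pos: [492.3, -42.6, 220.9]
tcp_rot: [-3.141, -0.0, 1.42]
contact_force: [-0.1, 0.7, 0.0]
grip_width: 59.8
finger_force: 0.0
shift [-1.3  0.2 -0.1] turn 0.002 dist 1.3 | t 23.73 q6 -0.09 F [-0.1  0.7  0. ] w 59.8
```

```bash
echo '[[20, 0, 0, 0, 0], [20, 0, 0, 0, 0], [20, 0, 0, 0, 0], [20, 0, 0, 0, 0], [20, 0, 0, -60, 0]]' > mv.in && python3 shift.py mv.in; echo '[[20, 20, 0, -60, 0], [20, 40, 0, -118, 0], [20, 60, 0, -175, 0], [20, 80, 0, -190, 0], [20, 80, 0, -190, 0]]' > mv.in && python3 shift.py mv.in;python3 d.py 674 288 270 1.543
```

```text
time: 24.35
tool_pos: [490.6, -42.9, 278.4]
tcp_rot: [-3.131, -0.001, 1.419]
contact_force: [0.5, -0.2, -3.1]
grip_width: 32.0
finger_force: 30.0
time: 24.98
tool_pos: [503.7, 37.0, 472.4]
tcp_rot: [3.14, -0.0, 1.421]
contact_force: [0.2, 0.3, -3.6]
grip_width: 31.6
finger_force: 30.0
shift [273.6 131.   24.4] turn -0.122 dist 304.3 | t 24.98 q6 0.07 F [ 0.2  0.3 -3.6] w 31.6
```

```bash
echo '[[20, 54, 26, 0, 0], [20, 110, 52, 0, -0.06], [20, 165, 80, 0, -0.122], [20, 220, 105, 0, -0.122], [20, 274, 131, 0, -0.122]]' > mv.in && python3 shift.py mv.in>/dev/null; echo '[[20, 0, 0, 10, 0], [20, 0, 0, 24, 0], [20, 0, 0, 24, 0]]' > mv.in && python3 shift.py mv.in; python3 d.py 674 288 243 1.543;python3 nuts.py
```

```text
time: 25.98
tool_pos: [674.4, 285.5, 445.6]
tcp_rot: [-3.137, 0.002, 1.54]
contact_force: [0.4, -0.4, -2.1]
grip_width: 31.6
finger_force: 30.0
shift [ 2.5 -0.5 24.6] turn -0.003 dist 24.7 | t 25.98 q6 0.33 F [ 0.4 -0.4 -2.1] w 31.6
x 439.6 y 206.0 yaw 1.838 A 869
x 478.1 y 116.2 yaw 1.697 A 876
x 434.4 y 46.5 yaw 1.793 A 878
x 444.4 y -107.7 yaw 1.590 A 885
```

```bash
echo '[[20, 0, 0, 25, 0], [20, -12, 0, 29, 0], [20, -24, 0, 33, 0], [20, -36, 0, 36, 0], [20, -48, 0, 40, 0]]' > mv.in && python3 shift.py mv.in;echo '[[20, -15, 0, 5, 0], [20, -32, 0, 10, 0], [20, -64, 0, 20, 0], [20, -96, 0, 31, 0], [20, -128, 0, 41, 0]]' > mv.in && python3 shift.py mv.in;echo '[[20, -35, 0, 11, 0], [20, -70, 0, 22, 0], [20, -105, 0, 34, 0], [20, -130, 0, 42, 0], [20, -150, 0, 48, 0]]' > mv.in && python3 shift.py mv.in; python3 d.py 664.6 -42 138 1.543;python3 nuts.py
```

```text
time: 26.65
tool_pos: [672.9, 239.2, 410.7]
tcp_rot: [3.137, -0.005, 1.542]
contact_force: [-0.5, 5.5, 2.0]
grip_width: 31.9
finger_force: 30.0
time: 27.28
tool_pos: [669.3, 109.2, 369.0]
tcp_rot: [3.138, -0.0, 1.541]
contact_force: [-0.3, -0.5, 0.3]
grip_width: 31.4
finger_force: 30.0
time: 27.9
tool_pos: [665.1, -40.9, 320.5]
tcp_rot: [3.138, 0.001, 1.54]
contact_force: [-0.4, 0.5, 3.5]
grip_width: 31.6
finger_force: 30.0
shift [-1.1 -0.4  4.5] turn -0.003 dist 4.7 | t 27.9 q6 -0.15 F [-0.4  0.5  3.5] w 31.6
x 439.6 y 206.0 yaw 1.843 A 862
```

```bash
echo '[[20, 0, 0, 5, 0], [60, 0, 0, 5, 0], [60, 0, 0, 5, 0], [60, 0, 0, 5, 0], [60, 0, 0, -50, 0]]' > mv.in && python3 shift.py mv.in; echo '[[0, 0, 0, -30, 0], [0, 50, 0, -30, 0], [0, 95, 0, -30, 0], [0, 95, 0, -30, 0], [0, 95, 0, -30, 0]]' > mv.in && python3 shift.py mv.in>/dev/null; echo '[[0, 0, 0, 0, 0]]' > mv.in && python3 shift.py mv.in; python3 line.py; python3 d.py 667.3 54 160 1.543
```

```text
time: 28.58
tool_pos: [664.6, -38.3, 364.2]
tcp_rot: [-3.131, -0.001, 1.542]
contact_force: [0.4, -1.1, 0.0]
grip_width: 59.8
finger_force: 0.0
time: 29.32
tool_pos: [668.1, 55.2, 398.4]
tcp_rot: [-3.142, 0.0, 1.54]
contact_force: [0.5, -0.4, 0.6]
grip_width: 4.2
finger_force: 0.0
#########################..............################################################################...........###########....................
88 111 112 110 59 37 38 38 40 36 35 21 21 38 39 39 38 39 41 41 53 94 140 149 77 8 7 7 5 6 9 5 5 4 4 3 3 3 12 35 38 43 42 42 42 43 41 38 41 42 42 35 47 45 40 42 44 39 67 122 118 89 92 92 85 75 82 100 97 101 127 137 90 100 99 90 50 82 101 89 89 103 106 104 94 99 60 52 59 59 55 55 52 55 57 57 54 53 51 45 47 47 25 5 4 7 7 7 4 8 4 5 6 9 26 80 52 32 21 21 20 16 34 45 72 6 6 4 6 7 5 5 3 10 5 5 7 6 6 7 7 7 4 6 5
shift [-1.1 -0.7 60.3] turn -0.003 dist 60.3 | t 29.38 q6 -0.0 F [0.  0.3 0.3] w 2.2
```

```bash
echo '[[0, -1, -1, 55, 0], [0, -1, -1, 60, 0], [0, -25, -1, 68, 0], [0, -55, -1, 77, 0], [0, -80, -1, 85, 0]]' > mv.in && python3 shift.py mv.in; echo '[[0, -12, 0, 4, 0], [0, -20, 0, 6, 0], [0, -25, 0, 8, 0], [0, -25, 0, 8, 0]]' > mv.in && python3 shift.py mv.in;python3 d.py 664.4 -48 127.7 1.543
```

```text
time: 30.0
tool_pos: [665.0, -26.5, 315.2]
tcp_rot: [3.138, 0.001, 1.54]
contact_force: [0.1, 1.4, -0.4]
grip_width: 0.3
finger_force: 0.0
time: 30.5
tool_pos: [664.1, -48.1, 306.3]
tcp_rot: [3.14, -0.001, 1.542]
contact_force: [-0.5, 1.3, 2.7]
grip_width: 0.4
finger_force: 1.0
shift [0.1 0.3 0.6] turn -0.001 dist 0.7 | t 30.5 q6 -0.16 F [-0.5  1.3  2.7] w 0.4
```

```bash
echo '[[60, 2, 0, -60, 0], [60, 2, 0, -110, 0], [60, 2, -60, -110, 0], [60, 2, -120, -110, 0], [60, 2, -120, -110, 0]]' > mv.in && python3 shift.py mv.in >/dev/null; echo '[[60, 0, 0, 0, 0]]' > mv.in && python3 shift.py mv.in >/dev/null; python3 line.py|head -1; python3 nuts.py;python3 d.py 444.1 -107.6 90 1.588;
```

```text
#####################################################.#########.##########.......................................................................
x 439.5 y 206.0 yaw 1.842 A 861
x 478.1 y 116.1 yaw 1.693 A 867
shift [-67.3 -99.3 147.9] turn -0.046 dist 190.5 | t 31.35 q6 -0.19 F [ 0.5 -0.3  0.2] w 58.8
```

```bash
echo '[[60, -22, -33, 49, -0.046], [60, -44, -66, 98, -0.046], [60, -67, -99, 148, -0.046], [60, -67, -99, 148, -0.046], [60, -67, -99, 148, -0.046]]' > mv.in && python3 shift.py mv.in; python3 d.py 444.1 -107.6 43 1.588; python3 nuts.py
```

```text
time: 31.98
tool_pos: [444.8, -107.8, 267.9]
tcp_rot: [3.14, 0.001, 1.587]
contact_force: [0.2, 0.5, 0.6]
grip_width: 59.7
finger_force: 0.0
shift [ 0.3 -0.7 46.9] turn -0.001 dist 46.9 | t 31.98 q6 -0.42 F [0.2 0.5 0.6] w 59.7
x 439.6 y 206.0 yaw 1.840 A 863
x 478.1 y 116.2 yaw 1.697 A 867
x 434.3 y 46.4 yaw 1.787 A 869
```

```bash
echo '[[60, 0, 0, 30, 0], [60, 0, 0, 47, 0], [20, 0, 0, 47, 0], [20, 0, 0, 47, 0], [20, 0, 0, 47, 0]]' > mv.in && python3 shift.py mv.in; echo '[[20, 0, 0, 0, 0], [20, 0, 0, 0, 0], [20, 20, 0, -60, 0], [20, 50, 0, -112, 0], [20, 80, 0, -165, 0]]' > mv.in && python3 shift.py mv.in;echo '[[20, 55, 0, -25, 0], [20, 100, 0, -40, 0], [20, 110, 0, -40, 0], [20, 110, 0, -40, 0]]' > mv.in && python3 shift.py mv.in;python3 d.py 674 288 270 1.543
```

```text
time: 32.65
tool_pos: [443.7, -107.3, 221.4]
tcp_rot: [3.139, 0.001, 1.588]
contact_force: [-0.9, 0.4, -0.9]
grip_width: 34.8
finger_force: 0.0
time: 33.28
tool_pos: [441.2, -26.5, 386.8]
tcp_rot: [-3.141, -0.0, 1.587]
contact_force: [1.4, -0.1, -3.0]
grip_width: 31.4
finger_force: 30.0
time: 33.78
tool_pos: [439.6, 82.9, 424.7]
tcp_rot: [-3.14, 0.001, 1.589]
contact_force: [0.2, 0.9, -1.8]
grip_width: 32.0
finger_force: 30.0
shift [200.9 238.  -23.3] turn 0.046 dist 312.3 | t 33.77 q6 -0.0 F [ 0.2  0.9 -1.8] w 32.0
```

```bash
echo '[[20, 40, 40, -35, 0], [20, 84, 84, -35, 0.046], [20, 127, 127, -35, 0.046], [20, 165, 175, -35, 0.046], [20, 201, 215, -35, 0.046]]' > mv.in && python3 shift.py mv.in>/dev/null; echo '[[20, 0, 23, 0, 0], [20, 0, 23, 30, 0], [20, 0, 23, 30, 0]]' > mv.in && python3 shift.py mv.in; python3 d.py 674 288 243 1.543;python3 nuts.py
```

```text
time: 34.78
tool_pos: [675.6, 284.6, 425.2]
tcp_rot: [-3.133, 0.004, 1.539]
contact_force: [-0.1, 0.1, -1.6]
grip_width: 31.8
finger_force: 30.0
shift [ 3.3 -1.7  4.2] turn -0.004 dist 5.7 | t 34.77 q6 0.33 F [-0.1  0.1 -1.6] w 31.8
x 439.6 y 206.0 yaw 1.846 A 868
x 478.1 y 116.2 yaw 1.699 A 874
x 434.3 y 46.5 yaw 1.787 A 874
```

```bash
echo '[[20, 0, -1, 5, 0], [20, -12, -1, 8, 0], [20, -24, -1, 12, 0], [20, -36, -1, 16, 0], [20, -48, -1, 20, 0]]' > mv.in && python3 shift.py mv.in;echo '[[20, -15, 0, 5, 0], [20, -32, 0, 10, 0], [20, -64, 0, 20, 0], [20, -96, 0, 31, 0], [20, -128, 0, 41, 0]]' > mv.in && python3 shift.py mv.in;echo '[[20, -35, 0, 11, 0], [20, -70, 0, 22, 0], [20, -95, 0, 31, 0], [20, -114, 0, 37, 0], [20, -114, 0, 37, 0]]' > mv.in && python3 shift.py mv.in; python3 d.py 665.6 -7 149.5 1.543;python3 nuts.py
```

```text
time: 35.45
tool_pos: [671.5, 239.1, 414.5]
tcp_rot: [3.135, -0.005, 1.543]
contact_force: [-1.4, 5.6, 2.9]
grip_width: 32.1
finger_force: 30.0
time: 36.08
tool_pos: [668.2, 108.9, 370.7]
tcp_rot: [3.138, -0.0, 1.541]
contact_force: [1.0, 0.1, 2.1]
grip_width: 31.5
finger_force: 30.0
time: 36.7
tool_pos: [665.1, -6.1, 333.5]
tcp_rot: [3.139, 0.003, 1.539]
contact_force: [0.3, -4.6, 4.1]
grip_width: 31.8
finger_force: 30.0
shift [-0.9  0.5  6. ] turn -0.004 dist 6.0 | t 36.7 q6 -0.09 F [ 0.3 -4.6  4.1] w 31.8
x 439.6 y 206.0 yaw 1.843 A 863
```

```bash
echo '[[20, 0, 0, 6, 0], [60, 0, 0, 6, 0], [60, 0, 0, 6, 0], [60, 0, 0, 6, 0], [60, 0, 0, -50, 0]]' > mv.in && python3 shift.py mv.in >/dev/null; echo '[[0, 0, 0, -30, 0], [0, 50, 0, -30, 0], [0, 92, 0, -30, 0], [0, 92, 0, -30, 0], [0, 92, 0, -30, 0]]' > mv.in && python3 shift.py mv.in>/dev/null; echo '[[0, 0, 0, 0, 0]]' > mv.in && python3 shift.py mv.in; python3 line.py|head -1; python3 d.py 668.1 85 171 1.543
```

```text
time: 38.12
tool_pos: [667.8, 87.5, 412.3]
tcp_rot: [-3.141, 0.0, 1.54]
contact_force: [-0.7, -0.1, 0.3]
grip_width: 4.4
finger_force: 0.0
#############################################.....#####################.#############################################............#######.####....
shift [-2.5  0.3 63.4] turn -0.003 dist 63.4 | t 38.17 q6 0.05 F [ 0.9 -0.5  1.2] w 1.9
```

```bash
echo '[[0, -1, 0, 55, 0], [0, -1, 0, 62, 0], [0, -22, 0, 69, 0], [0, -44, 0, 76, 0], [0, -60, 0, 81, 0]]' > mv.in && python3 shift.py mv.in; echo '[[0, -9, 0, 3, 0], [0, -15, 0, 5, 0], [0, -15, 0, 5, 0], [0, -15, 0, 5, 0]]' > mv.in && python3 shift.py mv.in;python3 d.py 666.2 13 147 1.543; echo '[[60, 2, 0, -60, 0], [60, 2, 0, -110, 0], [60, 2, -60, -110, 0], [60, 2, -120, -110, 0], [60, 2, -120, -110, 0]]' > mv.in && python3 shift.py mv.in >/dev/null; echo '[[60, -60, 0, 0, 0], [60, -120, 0, 0, 0], [60, -120, 0, 0, 0]]' > mv.in && python3 shift.py mv.in >/dev/null; python3 line.py|head -1; python3 nuts.py
```

```text
time: 38.8
tool_pos: [666.1, 26.3, 332.3]
tcp_rot: [3.14, 0.0, 1.54]
contact_force: [0.6, 0.5, 0.1]
grip_width: 0.0
finger_force: 0.0
time: 39.3
tool_pos: [665.6, 14.2, 326.6]
tcp_rot: [3.141, 0.0, 1.542]
contact_force: [-0.3, 0.7, -0.9]
grip_width: 0.5
finger_force: 0.0
shift [-1.2  0.7  1.6] turn -0.001 dist 2.1 | t 39.3 q6 -0.06 F [-0.3  0.7 -0.9] w 0.5
##################################################################...............................................................................
x 439.6 y 206.0 yaw 1.843 A 865
x 478.1 y 116.2 yaw 1.696 A 871
x 424.5 y -27.6 yaw 1.246 A 635
```

```bash
python3 d.py 477.7 115.7 100 1.696
```

```text
shift [214.7 -71.8 158.5] turn -0.156 dist 276.3 | t 40.4 q6 -0.29 F [ 0.2  1.3 -0.5] w 59.7
```

```bash
echo '[[60, 45, -15, 30, -0.05], [60, 90, -30, 65, -0.1], [60, 135, -46, 100, -0.156], [60, 180, -62, 130, -0.156], [60, 215, -72, 158, -0.156]]' > mv.in && python3 shift.py mv.in>/dev/null; echo '[[60, 0, 0, 0, 0], [60, 0, 0, 0, 0]]' > mv.in && python3 shift.py mv.in; python3 d.py 477.7 115.7 43 1.696; python3 nuts.py
```

```text
time: 41.28
tool_pos: [477.0, 117.1, 279.0]
tcp_rot: [3.14, 0.0, 1.699]
contact_force: [0.6, -0.2, 0.9]
grip_width: 59.9
finger_force: 0.0
shift [-1.5  0.5 58. ] turn 0.003 dist 58.0 | t 41.27 q6 -0.04 F [ 0.6 -0.2  0.9] w 59.9
x 434.3 y 46.4 yaw 1.787 A 866
```

Nut 3 is still in its place; the odd reading was occlusion by the arm.

```bash
echo '[[60, -1, 0, 40, 0], [60, -1, 0, 58, 0], [20, -1, 0, 58, 0], [20, -1, 0, 58, 0], [20, -1, 0, 58, 0]]' > mv.in && python3 shift.py mv.in>/dev/null; echo '[[20, 0, 0, 0, 0], [20, 0, 0, 0, 0], [20, 0, 0, -60, 0], [20, 0, 0, -122, 0], [20, 0, 0, -184, 0]]' > mv.in && python3 shift.py mv.in;echo '[[20, 30, 20, -50, 0], [20, 60, 75, -60, 0.156], [20, 90, 130, -60, 0.156], [20, 120, 175, -60, 0.156], [20, 120, 175, -60, 0.156]]' > mv.in && python3 shift.py mv.in;python3 d.py 674 288 265 1.543; python3 nuts.py
```

```text
time: 42.58
tool_pos: [476.0, 115.4, 405.7]
tcp_rot: [-3.14, -0.0, 1.697]
contact_force: [1.5, -0.7, -4.8]
grip_width: 31.9
finger_force: 30.0
time: 43.2
tool_pos: [637.3, 258.9, 458.9]
tcp_rot: [-3.135, 0.002, 1.544]
contact_force: [-0.3, -0.3, -5.7]
grip_width: 31.7
finger_force: 30.0
shift [30.1 35.9 15.9] turn 0.001 dist 49.5 | t 43.2 q6 0.3 F [-0.3 -0.3 -5.7] w 31.7
x 439.6 y 205.9 yaw 1.844 A 866
x 434.3 y 46.5 yaw 1.789 A 874
```

```bash
echo '[[20, 30, 34, 0, 0], [20, 30, 36, 14, 0], [20, 30, 36, 38, 0], [20, 30, 36, 38, 0]]' > mv.in && python3 shift.py mv.in; python3 d.py 674 288 243 1.543
```

```text
time: 43.75
tool_pos: [671.0, 284.4, 424.3]
tcp_rot: [-3.136, 0.002, 1.541]
contact_force: [-1.0, -0.4, -4.2]
grip_width: 31.8
finger_force: 30.0
shift [3.6 2.9 3.3] turn -0.002 dist 5.7 | t 43.75 q6 0.33 F [-1.  -0.4 -4.2] w 31.8
```

```bash
echo '[[20, -12, 0, 4, 0], [20, -24, 0, 8, 0], [20, -36, 0, 11, 0], [20, -48, 0, 15, 0], [20, -60, 0, 19, 0]]' > mv.in && python3 shift.py mv.in;echo '[[20, -30, 0, 10, 0], [20, -65, 0, 21, 0], [20, -100, 0, 32, 0], [20, -135, 0, 43, 0], [20, -165, 0, 53, 0]]' > mv.in && python3 shift.py mv.in;echo '[[20, -9, 0, 3, 0], [20, -9, 0, 3, 0]]' > mv.in && python3 shift.py mv.in; python3 d.py 667.3 54 168.5 1.543;python3 nuts.py
```

```text
time: 44.38
tool_pos: [670.0, 225.3, 411.2]
tcp_rot: [3.134, -0.005, 1.542]
contact_force: [2.3, 4.1, 1.4]
grip_width: 32.0
finger_force: 30.0
time: 45.0
tool_pos: [665.3, 58.0, 355.9]
tcp_rot: [3.137, 0.0, 1.54]
contact_force: [3.0, -0.2, -0.9]
grip_width: 31.9
finger_force: 30.0
time: 45.25
tool_pos: [665.3, 49.9, 352.9]
tcp_rot: [3.138, 0.001, 1.539]
contact_force: [3.3, -2.7, 1.9]
grip_width: 31.2
finger_force: 30.0
shift [4.2 1.8 6.4] turn -0.004 dist 7.9 | t 45.25 q6 -0.01 F [ 3.3 -2.7  1.9] w 31.2
```

```bash
echo '[[20, 0, 2, 6, 0], [60, 0, 2, 6, 0], [60, 0, 2, 6, 0], [60, 0, 2, 6, 0], [60, 0, 2, -50, 0]]' > mv.in && python3 shift.py mv.in >/dev/null; echo '[[0, 0, 0, -30, 0], [0, 50, 0, -30, 0], [0, 92, 0, -30, 0], [0, 92, 0, -30, 0], [0, 92, 0, -30, 0]]' > mv.in && python3 shift.py mv.in>/dev/null; echo '[[0, 0, 0, 0, 0]]' > mv.in && python3 shift.py mv.in; python3 line.py|head -1; python3 d.py 669.8 142 189 1.543
```

```text
time: 46.68
tool_pos: [669.8, 142.3, 431.4]
tcp_rot: [-3.142, 0.0, 1.54]
contact_force: [0.3, -0.0, 0.6]
grip_width: 5.0
finger_force: 0.0
##################################################################....#######################.......#########################################....
shift [-0.2 -0.1 64.4] turn -0.003 dist 64.4 | t 46.73 q6 0.13 F [ 0.3 -0.4  0.4] w 1.9
```

```bash
echo '[[0, 0, 0, 55, 0], [0, 0, 0, 64, 0], [0, -20, 0, 70, 0], [0, -38, 0, 76, 0], [0, -54, 0, 81, 0]]' > mv.in && python3 shift.py mv.in; echo '[[0, -8, 0, 3, 0], [0, -14, 0, 5, 0], [0, -14, 0, 5, 0], [0, -14, 0, 5, 0]]' > mv.in && python3 shift.py mv.in;echo '[[60, 4, 0, -60, 0], [60, 4, 0, -110, 0], [60, -50, -40, -110, 0], [60, -100, -80, -110, 0], [60, -100, -120, -110, 0]]' > mv.in && python3 shift.py mv.in >/dev/null; echo '[[60, -60, -20, 0, 0], [60, -120, -20, 0, 0], [60, -120, -20, 0, 0]]' > mv.in && python3 shift.py mv.in >/dev/null; python3 line.py|head -1; python3 nuts.py; python3 d.py 439.2 205.4 100 1.844
```

```text
time: 47.35
tool_pos: [668.3, 87.5, 351.6]
tcp_rot: [3.139, -0.0, 1.54]
contact_force: [-0.3, 0.9, -0.3]
grip_width: 0.4
finger_force: 0.0
time: 47.85
tool_pos: [667.7, 75.9, 345.6]
tcp_rot: [3.141, -0.0, 1.542]
contact_force: [-0.7, 0.1, 0.7]
grip_width: 0.3
finger_force: 0.0
############.#########################################################################...........................................................
x 439.6 y 206.0 yaw 1.839 A 869
x 434.3 y 46.5 yaw 1.792 A 876
x 394.0 y -89.8 yaw 1.161 A 687
shift [343.1 -92.7 177.5] turn -0.304 dist 397.3 | t 48.95 q6 -0.37 F [ 0.7 -0.1  0. ] w 60.1
```

```bash
python3 d.py 433.9 46.2 100 1.79
```

```text
shift [183.8 -93.1 177.5] turn -0.25 dist 271.9 | t 48.95 q6 -0.37 F [ 0.7 -0.1  0. ] w 60.1
```

```bash
echo '[[60, 38, -20, 35, -0.05], [60, 76, -40, 71, -0.1], [60, 114, -60, 107, -0.15], [60, 150, -78, 143, -0.2], [60, 184, -93, 177, -0.25]]' > mv.in && python3 shift.py mv.in>/dev/null; echo '[[60, 0, 0, 0, 0], [60, 0, 0, 0, 0]]' > mv.in && python3 shift.py mv.in; python3 d.py 433.9 46.2 43 1.79; python3 nuts.py
```

```text
time: 49.82
tool_pos: [434.4, 47.0, 279.1]
tcp_rot: [3.14, 0.001, 1.793]
contact_force: [0.3, -0.1, 0.5]
grip_width: 59.8
finger_force: 0.0
shift [-0.7 -0.7 58.1] turn 0.003 dist 58.1 | t 49.83 q6 -0.29 F [ 0.3 -0.1  0.5] w 59.8
x 439.5 y 206.0 yaw 1.839 A 858
```

```bash
echo '[[60, -1, 0, 40, 0], [60, -1, 0, 58, 0], [20, -1, 0, 58, 0], [20, -1, 0, 58, 0], [20, -1, 0, 58, 0]]' > mv.in && python3 shift.py mv.in>/dev/null; echo '[[20, 0, 0, 0, 0], [20, 0, 0, 0, 0], [20, 20, 0, -60, 0], [20, 40, 0, -118, 0], [20, 70, 0, -175, 0]]' > mv.in && python3 shift.py mv.in;echo '[[20, 40, 30, -40, 0], [20, 90, 60, -60, 0.12], [20, 130, 100, -60, 0.25], [20, 165, 140, -60, 0.25], [20, 165, 140, -60, 0.25]]' > mv.in && python3 shift.py mv.in;python3 d.py 674 288 265 1.543; python3 nuts.py
```

```text
time: 51.12
tool_pos: [418.4, 113.2, 395.7]
tcp_rot: [3.141, 0.0, 1.79]
contact_force: [2.0, 0.8, -2.3]
grip_width: 31.7
finger_force: 30.0
time: 51.75
tool_pos: [520.4, 307.0, 451.3]
tcp_rot: [-3.139, 0.001, 1.544]
contact_force: [0.4, -0.4, -2.9]
grip_width: 31.8
finger_force: 30.0
shift [-14.9 154.    8.3] turn 0.001 dist 155.0 | t 51.75 q6 0.43 F [ 0.4 -0.4 -2.9] w 31.8
x 439.6 y 206.0 yaw 1.843 A 868
```

```bash
echo '[[20, -5, 55, 0, 0], [20, -10, 110, 0, 0], [20, -15, 154, 0, 0], [20, -15, 154, 15, 0], [20, -15, 154, 30, 0]]' > mv.in && python3 shift.py mv.in>/dev/null; echo '[[20, 0, 0, 0, 0]]' > mv.in && python3 shift.py mv.in; python3 d.py 674 288 243 1.543
```

```text
time: 52.55
tool_pos: [672.1, 284.6, 422.3]
tcp_rot: [-3.138, 0.001, 1.541]
contact_force: [-0.8, -0.0, -2.1]
grip_width: 31.8
finger_force: 30.0
shift [3.5 1.8 1.3] turn -0.002 dist 4.1 | t 52.55 q6 0.33 F [-0.8 -0.  -2.1] w 31.8
```

```bash
echo '[[20, -12, 0, 4, 0], [20, -24, 0, 8, 0], [20, -36, 0, 12, 0], [20, -48, 0, 16, 0], [20, -60, 0, 20, 0]]' > mv.in && python3 shift.py mv.in;echo '[[20, -30, 0, 10, 0], [20, -60, 0, 20, 0], [20, -90, 0, 29, 0], [20, -117, 0, 38, 0], [20, -117, 0, 38, 0]]' > mv.in && python3 shift.py mv.in; python3 d.py 669 111 187 1.543
```

```text
time: 53.18
tool_pos: [670.8, 225.1, 406.4]
tcp_rot: [3.136, -0.004, 1.542]
contact_force: [1.0, 4.9, 1.6]
grip_width: 31.4
finger_force: 30.0
time: 53.8
tool_pos: [667.7, 104.3, 366.7]
tcp_rot: [3.14, 0.002, 1.538]
contact_force: [0.9, -2.3, 1.8]
grip_width: 31.7
finger_force: 30.0
shift [6.8 1.1 1.7] turn -0.005 dist 7.1 | t 53.8 q6 0.08 F [ 0.9 -2.3  1.8] w 31.7
```

```bash
echo '[[60, 0, 0, 2, 0], [60, 0, 0, 2, 0], [60, 0, 0, 2, 0], [60, 0, 0, -50, 0]]' > mv.in && python3 shift.py mv.in >/dev/null; echo '[[0, 0, 0, -30, 0], [0, 50, 0, -30, 0], [0, 92, 0, -30, 0], [0, 92, 0, -30, 0], [0, 92, 0, -30, 0]]' > mv.in && python3 shift.py mv.in>/dev/null; echo '[[0, 0, 0, 0, 0]]' > mv.in && python3 shift.py mv.in; python3 line.py|head -1; python3 d.py 671.3 196 206 1.543
```

```text
time: 55.05
tool_pos: [670.5, 198.8, 445.8]
tcp_rot: [-3.142, 0.0, 1.54]
contact_force: [1.0, -0.6, -0.8]
grip_width: 4.3
finger_force: 0.0
##############################################################################################################................###################
shift [-2.7  0.8 61.8] turn -0.003 dist 61.9 | t 55.1 q6 0.21 F [-0.3  0.8 -0. ] w 2.1
```

```bash
echo '[[0, 0, 0, 55, 0], [0, 0, 0, 62, 0], [0, -20, 0, 68, 0], [0, -36, 0, 73, 0], [0, -50, 0, 78, 0]]' > mv.in && python3 shift.py mv.in; echo '[[0, -8, 0, 3, 0], [0, -14, 0, 5, 0], [0, -14, 0, 5, 0], [0, -14, 0, 5, 0]]' > mv.in && python3 shift.py mv.in;echo '[[60, 4, 0, -60, 0], [60, 4, 0, -110, 0], [60, -50, -40, -110, 0], [60, -100, -80, -110, 0], [60, -110, -120, -110, 0]]' > mv.in && python3 shift.py mv.in >/dev/null; echo '[[60, -60, -20, 0, 0], [60, -120, -20, 0, 0], [60, -120, -20, 0, 0]]' > mv.in && python3 shift.py mv.in >/dev/null; python3 line.py|head -1; python3 nuts.py; python3 d.py 439.2 205.4 100 1.844
```

```text
time: 55.72
tool_pos: [669.1, 148.1, 369.0]
tcp_rot: [3.139, -0.0, 1.54]
contact_force: [0.2, -0.0, -0.2]
grip_width: 0.8
finger_force: 0.0
time: 56.22
tool_pos: [668.5, 136.3, 362.7]
tcp_rot: [3.142, 0.0, 1.542]
contact_force: [-0.3, 0.1, 0.1]
grip_width: 0.8
finger_force: 0.0
#########################..#################################################################################.....................................
x 439.6 y 206.0 yaw 1.845 A 866
x 448.0 y -208.8 yaw 1.918 A 802
x 588.0 y -298.6 yaw 1.185 A 554
shift [292.6 -91.6 194.7] turn -0.304 dist 363.2 | t 57.33 q6 -0.28 F [0.5 0.2 0.1] w 59.7
```

```bash
echo '[[60, 50, -15, 30, -0.06], [60, 103, -32, 65, -0.12], [60, 156, -48, 100, -0.18], [60, 209, -65, 135, -0.24], [60, 260, -82, 170, -0.304]]' > mv.in && python3 shift.py mv.in>/dev/null; echo '[[60, 33, -10, 25, 0], [60, 33, -10, 25, 0], [60, 33, -10, 25, 0]]' > mv.in && python3 shift.py mv.in; python3 d.py 439.2 205.4 43 1.844
```

```text
time: 58.32
tool_pos: [431.7, 193.4, 284.3]
tcp_rot: [3.14, 0.0, 1.847]
contact_force: [-0.1, -0.2, -0.3]
grip_width: 59.8
finger_force: 0.0
shift [ 9.5 10.5 63.3] turn 0.003 dist 64.9 | t 58.33 q6 -0.02 F [-0.1 -0.2 -0.3] w 59.8
```

```bash
echo '[[60, 9, 10, 0, 0], [60, 9, 10, 0, 0], [60, 9, 10, 40, 0], [60, 9, 10, 63, 0], [60, 9, 10, 63, 0]]' > mv.in && python3 shift.py mv.in>/dev/null; python3 d.py 439.2 205.4 43 1.844; echo '[[20, 0, 0, 0, 0], [20, 0, 0, 0, 0], [20, 0, 0, 0, 0], [20, 0, 0, 0, 0], [20, 0, 0, -50, 0]]' > mv.in && python3 shift.py mv.in; echo '[[20, 0, 0, -60, 0], [20, 0, 0, -120, 0], [20, 40, 10, -160, 0.1], [20, 80, 60, -180, 0.2], [20, 110, 110, -180, 0.3]]' > mv.in && python3 shift.py mv.in;echo '[[20, 0, 0, 0, 0]]' > mv.in && python3 shift.py mv.in;python3 d.py 674 290 265 1.543
```

```text
shift [ 1.7  1.1 -1.3] turn 0.001 dist 2.4 | t 58.95 q6 0.0 F [-0.1 -0.7  0.7] w 59.9
time: 59.58
tool_pos: [437.6, 203.5, 268.4]
tcp_rot: [-3.133, 0.0, 1.845]
contact_force: [0.3, 0.5, -3.3]
grip_width: 31.9
finger_force: 30.0
time: 60.2
tool_pos: [514.8, 341.1, 453.3]
tcp_rot: [3.138, -0.002, 1.543]
contact_force: [1.0, 0.1, -2.8]
grip_width: 31.7
finger_force: 30.0
time: 60.32
tool_pos: [516.6, 342.1, 447.0]
tcp_rot: [-3.138, 0.002, 1.547]
contact_force: [-0.5, -0.7, -3.8]
grip_width: 31.9
finger_force: 30.0
shift [-48.3 158.6   4. ] turn 0.004 dist 165.9 | t 60.33 q6 0.49 F [-0.5 -0.7 -3.8] w 31.9
```

```bash
echo '[[20, -15, 50, 0, 0], [20, -30, 105, 0, 0], [20, -48, 158, 0, 0], [20, -48, 158, 12, 0], [20, -48, 158, 26, 0]]' > mv.in && python3 shift.py mv.in>/dev/null; echo '[[20, 0, 0, 0, 0]]' > mv.in && python3 shift.py mv.in; python3 d.py 674 288 243 1.543
```

```text
time: 61.08
tool_pos: [670.1, 288.0, 423.3]
tcp_rot: [-3.138, 0.001, 1.547]
contact_force: [-0.3, 0.4, -2.5]
grip_width: 31.8
finger_force: 30.0
shift [0.1 3.9 2.3] turn 0.004 dist 4.5 | t 61.08 q6 0.33 F [-0.3  0.4 -2.5] w 31.8
```

```bash
echo '[[20, -12, 0, 4, 0], [20, -24, 0, 8, 0], [20, -36, 0, 12, 0], [20, -48, 0, 16, 0], [20, -60, 0, 20, 0]]' > mv.in && python3 shift.py mv.in;echo '[[20, -20, 0, 6, 0], [20, -40, 0, 13, 0], [20, -60, 0, 19, 0], [20, -60, 0, 19, 0]]' > mv.in && python3 shift.py mv.in; python3 d.py 670.5 165 204 1.543
```

```text
time: 61.7
tool_pos: [670.0, 227.6, 407.6]
tcp_rot: [3.134, -0.004, 1.546]
contact_force: [2.9, 4.3, 1.7]
grip_width: 31.5
finger_force: 30.0
time: 62.2
tool_pos: [668.7, 164.2, 386.3]
tcp_rot: [3.14, 0.003, 1.542]
contact_force: [2.8, -3.4, 1.5]
grip_width: 31.6
finger_force: 30.0
shift [0.9 1.8 4.3] turn -0.001 dist 4.7 | t 62.2 q6 0.16 F [ 2.8 -3.4  1.5] w 31.6
```

```bash
echo '[[20, 0, 2, 4, 0], [60, 0, 2, 4, 0], [60, 0, 2, 4, 0], [60, 0, 2, 4, 0], [60, 0, 2, -50, 0]]' > mv.in && python3 shift.py mv.in >/dev/null; echo '[[0, 0, 0, -30, 0], [0, 50, 0, -30, 0], [0, 95, 0, -30, 0], [0, 95, 0, -30, 0], [0, 95, 0, -30, 0]]' > mv.in && python3 shift.py mv.in>/dev/null; echo '[[0, 0, 0, 0, 0]]' > mv.in && python3 shift.py mv.in; python3 line.py; python3 d.py 673 257 225 1.543
```

```text
time: 63.58
tool_pos: [673.0, 261.3, 465.9]
tcp_rot: [3.141, 0.0, 1.544]
contact_force: [-0.1, -0.5, 0.7]
grip_width: 4.8
finger_force: 0.0
############################################################################################################.#######################.............
92 115 115 115 59 43 42 42 47 42 42 29 29 46 45 47 44 48 48 43 31 49 49 43 44 44 33 40 41 44 46 47 44 43 47 47 45 42 41 42 44 47 44 47 47 49 48 32 25 44 47 47 47 48 45 45 44 48 43 37 26 43 49 45 46 48 50 50 44 41 28 27 28 45 46 48 53 46 48 51 44 46 32 28 45 49 46 41 54 49 51 47 54 28 34 52 49 48 49 54 48 50 46 49 33 15 88 34 11 31 50 51 49 53 48 30 22 48 51 49 53 51 45 55 51 48 34 27 51 56 53 55 7 14 10 10 11 11 12 9 10 9 8 11 10
shift [-4.2  0.1 63. ] turn 0.001 dist 63.1 | t 63.62 q6 0.29 F [ 0.3  0.7 -0. ] w 1.8
```

```bash
echo '[[0, -2, 0, 55, 0], [0, -2, 0, 63, 0], [0, -22, 0, 69, 0], [0, -40, 0, 74, 0], [0, -52, 0, 78, 0]]' > mv.in && python3 shift.py mv.in; echo '[[0, -8, 0, 3, 0], [0, -14, 0, 5, 0], [0, -14, 0, 5, 0]]' > mv.in && python3 shift.py mv.in; echo '[[0, -2, 0, 0, 0], [0, -4, 0, 0, 0], [0, -4, 0, 0, 0]]' > mv.in && python3 shift.py mv.in; python3 d.py 671.2 195 206 1.543
```

```text
time: 64.25
tool_pos: [671.8, 209.1, 388.8]
tcp_rot: [3.14, -0.0, 1.544]
contact_force: [0.6, 0.3, 0.2]
grip_width: 0.3
finger_force: 0.0
time: 64.62
tool_pos: [671.1, 196.5, 383.0]
tcp_rot: [3.141, -0.0, 1.545]
contact_force: [0.4, -0.0, 0.1]
grip_width: 0.5
finger_force: 0.1
time: 65.0
tool_pos: [670.8, 194.7, 383.2]
tcp_rot: [3.14, -0.004, 1.547]
contact_force: [0.9, 8.5, 1.1]
grip_width: 0.2
finger_force: 4.3
shift [ 0.3  0.4 -0.8] turn 0.004 dist 0.9 | t 65.0 q6 0.2 F [0.9 8.5 1.1] w 0.2
```

```bash
echo '[[0, 4, 0, -60, 0], [0, 4, 0, -105, 0], [0, 40, -40, -105, 0], [0, 80, -80, -105, -0.05], [0, 120, -120, -105, -0.11]]' > mv.in && python3 shift.py mv.in>/dev/null; echo '[[0, 0, 0, 0, 0]]' > mv.in && python3 shift.py mv.in;python3 d.py 412.5 418.9 270 1.657; python3 line.py; python3 - <<'E'
from h import *
t=shot("top");crop(t,210,130,220,60,3.6,"pics/t20.png")
E
```

```text
time: 65.75
tool_pos: [551.2, 318.6, 488.6]
tcp_rot: [3.141, -0.0, 1.661]
contact_force: [-0.1, 0.7, 0.5]
grip_width: 0.5
finger_force: 0.0
shift [ 112.4 -129.1   40.6] turn 0.004 dist 175.9 | t 65.75 q6 0.31 F [-0.1  0.7  0.5] w 0.5
################################################################################################################################.................
91 116 115 118 62 44 41 42 51 43 42 28 28 46 45 45 45 44 47 43 38 48 52 46 47 43 30 40 43 43 47 47 44 47 42 47 47 44 44 44 41 48 45 48 48 50 47 33 26 44 48 49 53 48 46 48 44 50 46 39 24 41 49 48 52 50 46 52 43 38 30 27 25 46 46 50 55 48 46 54 46 47 34 34 49 49 44 46 53 48 52 51 55 33 32 49 51 48 49 49 50 46 44 52 28 31 50 51 52 53 50 51 48 55 49 30 25 45 50 50 51 52 49 54 51 49 42 67 6 11 9 9 12 13 10 11 9 10 10 10 11 12 9 9 12
```

View pics/t20.png

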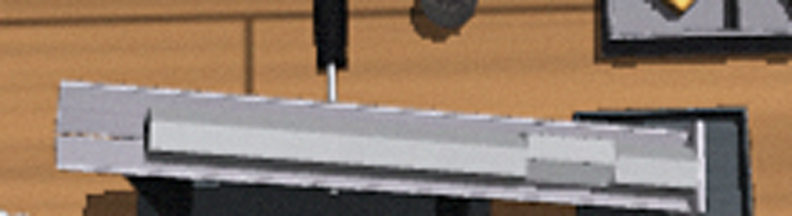

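All six nuts lie end to end from the stop (700,170) up to (148,130) in the crop. The second one is rolled about 30° about its axis, with its ridge at (570,160). I'll check its offset numerically and go to the switch.

```bash
python3 - <<'E'
from h import *
t=shot("top")
for y,x,z in((96,0,43.8),(96,-16,34.5),(96,16,34.5),(32,0,41.3),(160,0,41.3),(32,0,0)):
    P=np.array([661,-172,60])+(y*.9525-z*.305)*np.array([.028,.9996,0])+x*np.array([.9996,-.028,0])+[0,0,y*.305+z*.9525]
    print(y,x,z,(px(t,P)-[210,130]+.5)*3.6)
E
echo '[[0, 35, -40, 10, 0], [0, 70, -80, 20, 0], [0, 112, -129, 40, 0], [0, 112, -129, 40, 0]]' > mv.in && python3 shift.py mv.in>/dev/null;echo '[[0, 0, 0, 50, 0], [0, 0, 0, 100, 0], [0, 0, 0, 106, 0], [0, 0, 0, 106, 0]]' > mv.in && python3 shift.py mv.in; python3 d.py 501.2 426.5 163 1.657
```

```text
96 0 43.8 [575.22321222 156.09410037]
96 -16 34.5 [570.17069909 181.69481231]
96 16 34.5 [569.73936583 136.23795341]
32 0 41.3 [659.2603828  163.28428193]
160 0 41.3 [485.53250799 150.21753563]
32 0 0 [634.02980694 175.01126651]
time: 66.9
tool_pos: [417.6, 415.9, 342.9]
tcp_rot: [3.14, -0.0, 1.654]
contact_force: [-0.5, -0.4, -0.2]
grip_width: 0.7
finger_force: 0.0
shift [ 3.7 84.2  1.9] turn -0.003 dist 84.3 | t 66.9 q6 0.57 F [-0.5 -0.4 -0.2] w 0.7
```

The rolled nut matches its expected place to about 2 mm, so it is centred. Now I throw the switch.

```bash
echo '[[0, 4, 20, 0, 0], [0, 4, 40, 0, 0], [0, 4, 55, 0, 0], [0, 4, 70, 0, 0], [0, 4, 80, 0, 0]]' > mv.in && python3 shift.py mv.in; echo '[[0, 0, 4, 0, 0], [0, 0, 8, 0, 0], [0, 0, 8, 0, 0]]' > mv.in && python3 shift.py mv.in
```

```text
time: 67.53
tool_pos: [496.7, 426.9, 344.2]
tcp_rot: [3.138, -0.002, 1.655]
contact_force: [-0.7, 0.5, -0.8]
grip_width: 0.7
finger_force: 0.5
time: 67.9
tool_pos: [503.6, 427.6, 341.9]
tcp_rot: [3.141, -0.0, 1.655]
contact_force: [-0.0, 0.2, -0.2]
grip_width: 0.4
finger_force: 0.0
```

```bash
echo '[[0, 0, 3, 0, 0], [0, 0, 3, 0, 0]]' > mv.in && python3 shift.py mv.in|grep -E "pos|contact"; echo '[[0, 0, 3, 0, 0], [0, 0, 3, 0, 0]]' > mv.in && python3 shift.py mv.in|grep -E "pos|contact";  python3 - <<'E'
from h import *
t=shot("top");s=shot("side")
for c,n in((t,"t"),(s,"s")):
    ctr=np.array([495.2,426]);ax=np.array([.996,.086])
    for a in(-.5,.35,.5): 
        print(n,a,px(c,[*(ctr+80*np.sin(a)*ax),107+80*np.cos(a)]).round(1))
u=px(s,[530,429,177]).astype(int); g=s["color"][u[1]-14:u[1]+15,u[0]-14:u[0]+15].max(2); ys,xs=np.nonzero(g<45); print("dark",len(xs),xs.mean()+u[0]-14,ys.mean()+u[1]-14)
E
```

```text
tool_pos: [505.7, 428.1, 341.7]
contact_force: [-4.3, 0.1, 1.8]
tool_pos: [507.0, 428.4, 341.6]
contact_force: [-14.3, -2.4, 6.3]
t -0.5 [149.9 261.3]
t 0.35 [147.8 232.8]
t 0.5 [148.4 228.3]
s -0.5 [255.1 308.2]
s 0.35 [232.8 295.2]
s 0.5 [229.5 294.6]
dark 0 nan nan<stdin>:7: RuntimeWarning: Mean of empty slice.
  ret = ret.dtype.type(ret / rcount)
```

```bash
echo '[[0, 0, -15, 0, 0], [0, 0, -60, 0, 0], [0, 0, -100, 0, 0], [0, 0, -100, -60, 0], [0, 0, -100, -110, 0]]' > mv.in && python3 shift.py mv.in|grep -E "time|contact";echo '[[0, -60, 0, 0, 0], [0, -120, 0, 0, 0], [0, -180, 0, 0, 0], [0, -180, 0, 0, 0]]' > mv.in && python3 shift.py mv.in|grep -E "time|pos";python3 line.py|head -1; python3 - <<'E'
from h import *
t=shot("top");s=shot("side")
for c,p in((t,(148.4,228.3)),(s,(229.5,294.6))):
    u=np.int32(p); g=c["color"][u[1]-30:u[1]+45,u[0]-20:u[0]+21].max(2)
    n,l,st,ce=cv2.connectedComponentsWithStats((g<50).astype(np.uint8))
    print(p,[(st[i,4],(ce[i]+u-[20,30]).round(1)) for i in range(1,n) if st[i,4]>15])
P=[]
from pickle import load
for y,n in((0,""),):
    for q in((653-65,-170-65),(653-65,-170+65),(653+65,-170-65),(653+65,-170+65)): P.append(px(t,[*q,22]).round(1))
print("tray px expected",P)
E
```

```text
time: 69.12
contact_force: [1.0, 1.1, 1.7]
time: 69.62
tool_pos: [425.3, 237.3, 452.4]
################################################################################################################################.................
(148.4, 228.3) [(np.int32(132), array([150.2, 230. ]))]
(229.5, 294.6) []
tray px expected [array([419.8, 208.1]), array([370.9, 209.2]), array([417.1, 160.7]), array([369.1, 161.9])]
```

```bash
python3 - <<'E'
from h import *
t=shot("top");s=shot("side")
r=[]
for c,p in((t,(149,229)),(s,(230,295))):
    u=np.int32(p); g=c["color"][u[1]-14:u[1]+15,u[0]-14:u[0]+15].max(2)
    n,l,st,ce=cv2.connectedComponentsWithStats((g<(50 if c is t else 65)).astype(np.uint8))
    print([(st[i,:],(ce[i]+u-14).round(1)) for i in range(1,n) if st[i,4]>12]); 
    i=1+np.argmax(st[1:,4]); r.append(ce[i]+u-14)
X,e=tri(t,r[0],s,r[1]); q=X[:2]-[495.2,426]; print(X,e,"xb",q@[.996,.086],"angle",np.arctan2(q@[.996,.086],X[2]-107)+.5)
E
```

```text
[(array([  7,   8,  19,  19, 130], dtype=int32), array([150.1, 229.9]))]
[]
[530.39323139 423.82485447 183.12616237] 1.6409494512992266 xb 34.865395950515094 angle 0.9294825821970663
```

```bash
python3 -c "
from plant import bot
print(bot.close_job())"
```

```text
the job is handed in; nothing more can be done
None
```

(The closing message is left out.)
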